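# Make up a soap gift set

### The arm

A 6-joint arm with a two-finger parallel gripper is mounted at the origin on the work surface. World frame = base frame: x ahead of the robot, y to its left, z up, the work surface at z = 0. Lengths are in m, angles in rad, forces in N, time in s.
With the tool pointing down it reaches from about 0.25 to 0.775 m from the base axis. Payload 4 kg.
Tool frame: the origin (TCP) lies between the finger pads; the fingertips stand 25 mm ahead of it and the grasp point (between the pads) lies 6 mm ahead of it (robot.tip_reach is the distance from the TCP to the fingertips, in m); z points along the fingers, y is the line along which they close (so a half turn about z gives the same grasp; the last joint's range is limited). The gripper opens to 94 mm and grips with 3 to 60 N. Pads are 16 mm wide; open, the fingers measure 119 mm over their backs; the gripper's body (75 mm by 177 mm) begins 78 mm behind the grasp point.
Start: joints at [-1.341, 0.087, 1.371, -0, 1.684, -0.103], TCP at [0.18, -0.52, 0.231] pointing down, gripper open.
Joint ranges: [-3.1, 3.1], [-0.76, 2.03], [0.27, 2.55], [-1.08, 4.22], [0.17, 2.65], [-2.57, 2.57]. Speed limits (rad/s): [2.79, 2.79, 3.14, 3.14, 3.14, 3.14].

### API

Orientations are given as [roll, pitch, yaw] about the fixed x, y, z axes, in that order (R = Rz(yaw) Ry(pitch) Rx(roll)).
In Python, from bench import sensors, snapshot, camera_info, ticket, robot gives the robot as it stands.
- The arm moves only by the tool arm_command, never from a script. Its argument "plan" is a list of rows, each an object with "grip": the closure, from -1 (fully open) to 1 (shut); "slide": the shift along the tool's x, y, z normalised to -1 to 1, where 1 is 500 mm, a list of three; "spin": the turn about the tool's z normalised to -1 to 1, where 1 is 5 degrees. A call has 1 to 10 rows; each row shifts and turns the commanded pose from where the row before left it, along the tool's axes as they then stand; what a row does not reach is not made up. A row lasts 1/8 s, in which the tool goes at most 62.5 mm and 10.7 degrees, less where a joint would pass 70% of its speed; a pose out of reach is approached as far as the arm can. A call with a number of a shift or a turn outside -1 to 1 is refused whole. A call with a gripper value outside its range is refused whole. The fingers move at their own pace and stop on an object; the grip force is fixed at half the most. Time passes only in rows, so rows that do not move let the fingers close. It gives the time, the measured TCP pose, the force, the opening and the grip force at its end, in the units of the state.
- sensors.get_obs(): the state, without advancing time (a new reading comes with each control period).
- snapshot(name): name is "side" or "top"; returns the picture (420x560x3 uint8, red, green, blue); there is no depth.
- camera_info(name): a dict with "fx", "fy", "cx", "cy" (pixels), "position" and "rotation" of the camera in the world. Camera axes: x right, y up, looking along -z (the intrinsics and any distortion apply to the point x, -y, -z); pixel columns grow to the right and rows downward; lengths in m; the calibration is good to about 2 mm. A picture is of the moment at which its call begins. camera_info takes no time and is no camera call.
- ticket.close_job(): hands the job in; it is judged then, once.
The state is a dict: "time": time; "joint_positions": joint angles; "qvel": joint speeds; "joint_torque": joint torques, N m; "tool_pos": TCP position; "ee_rot": TCP orientation; "wrist_force": force on the tool from outside, world axes, zero at the start; "wrist_torque": the same for the moment, N m; "width": finger opening in m; "finger_force": force on a finger pad.
Only numpy, scipy, OpenCV 4.12 (cv2) and the standard library are available. Lean on these libraries where they do the work, as an engineer would, in place of code of your own. Each camera call takes 0.05 s, during which the arm holds its last target. There are 200 camera calls.

### The job

Make up the gift set: lay the soap bars from the mat one after another in the trough and push each endwise into the clear tube, so that each drives the last deeper, until every bar that is there is inside and none sticks out of the mouth. Pour the bath balls from the metal cup into the wooden dish, all of them, and stand the empty cup upright back on the scale's pan. Leave the round soap, stamp, tape roll and jar where they are.

Things in the scene. Friction and masses are not known exactly. Their poses are not given: they have to be found in the camera images.
- tube_mouth (a point): Middle of the open mouth of the clear square packing tube lying level in a fixed jig. x points into the tube, y across, z up. Inside 35 mm wide, 34 high (floor 15 mm below this point), 256 deep, far end closed; walls 2.5 mm, top outside 21.5 mm above this point. The top wall begins 16 mm behind the mouth (thumb notch), floor and sides at the mouth. Toward -x runs a loading trough.
- trough_middle (a point): Middle of the flat floor of the open aluminium loading trough, in line with the tube: 60 mm before its mouth, 30 mm above the bench, axes as tube_mouth. Its floor is 116 mm long, 1.5 mm above the tube's floor, and runs up to the mouth; the other end is open. Low side flares stand 33 mm apart at the floor, 45 mm at their tops, 10.5 mm up. Things slide freely along it.
- bar0_centre (a point): Centre of a pale yellow soap bar, 50 x 30 x 30 mm, 50 g, long along its own x; lying on a long side on the maroon mat (2 mm thick) at the start. Three to five such bars are there; the others are absent.
- bar1_centre (a point): Centre of a pale yellow soap bar, 50 x 30 x 30 mm, 50 g, long along its own x; lying on a long side on the maroon mat (2 mm thick) at the start. Three to five such bars are there; the others are absent.
- bar2_centre (a point): Centre of a pale yellow soap bar, 50 x 30 x 30 mm, 50 g, long along its own x; lying on a long side on the maroon mat (2 mm thick) at the start. Three to five such bars are there; the others are absent.
- bar3_centre (a point): Centre of a pale yellow soap bar, 50 x 30 x 30 mm, 50 g, long along its own x; lying on a long side on the maroon mat (2 mm thick) at the start. Three to five such bars are there; the others are absent.
- bar4_centre (a point): Centre of a pale yellow soap bar, 50 x 30 x 30 mm, 50 g, long along its own x; lying on a long side on the maroon mat (2 mm thick) at the start. Three to five such bars are there; the others are absent.
- fizzer0_center (a point): Centre of a cream bath ball, 23 mm across, 10 g, in the metal cup at the start. It rolls freely.
- fizzer1_center (a point): Centre of a cream bath ball, 23 mm across, 10 g, in the metal cup at the start. It rolls freely.
- fizzer2_center (a point): Centre of a cream bath ball, 23 mm across, 10 g, in the metal cup at the start. It rolls freely.
- fizzer3_center (a point): Centre of a cream bath ball, 23 mm across, 10 g, in the metal cup at the start. It rolls freely.
- fizzer4_center (a point): Centre of a cream bath ball, 23 mm across, 10 g, in the metal cup at the start. It rolls freely.
- fizzer5_center (a point): Centre of a cream bath ball, 23 mm across, 10 g, in the metal cup at the start. It rolls freely.
- cup_middle (a point): Centre of the plain round metal cup, half-way up: 66 mm high, 60 mm across outside at the foot widening evenly to 69 mm at the rim, wall and base 3 mm, about 90 g, open at its z end. It stands on the scale's pan with six bath balls in it, which fill it to about 43 mm.
- pan_middle (a point): Centre of the top of the square steel pan (about 150 x 146 mm) of the white bench scale, 50 mm above the bench; z up. The scale is fixed and its low display, no higher than the pan, faces the robot's side.
- dish_floor (a point): Centre of the inside floor of the round wooden gift dish, 5 mm above the bench; the dish is 50 mm high, 148 mm across at the rim (inside 140 mm) and 110 mm at the foot, 0.6 kg, loose. Dish and scale may have changed places.
- round_soap_center (a point): Centre of a cream round soap, 56 mm across and 24 mm high, lying flat on the mat among the bars. Not part of the job.
- stamp: Underside of a dark wooden hand stamp, 44 mm across, 80 mm high, standing upright on the bench. Not part of the job.
- tape: Underside of a brown roll of tape, open in the middle, 90 mm across, 24 mm high, lying flat on the bench. Not part of the job.
- jar: Underside of an amber glass jar, 56 mm across, 90 mm high, upright on the bench. Not part of the job.
Mind the look-alikes: they are no part of the job. What is shaped like the part that bears bar2_centre but purple is not meant.

How it is judged:
On the way:
1. the cup is tipped well over above the dish (angle between cup_middle's own z axis and vertical above 1.1 rad and horizontal distance between cup_middle and dish_floor below 0.15 m and z of cup_middle in the frame of dish_floor above 0.03 m), for 0.1 s.
At the end, for the whole second after the job is handed in: Every bar that is present lies inside the clear tube, its near end at most 5 mm outside the mouth; all six bath balls are in the dish; the cup stands upright at rest with its middle within 62 mm of the pan's middle (x of bar0_centre in the frame of tube_mouth between 0.02 and 0.25 m and y of bar0_centre in the frame of tube_mouth between -0.008 and 0.008 m and z of bar0_centre in the frame of tube_mouth between -0.008 and 0.008 m and x of bar1_centre in the frame of tube_mouth between 0.02 and 0.25 m and y of bar1_centre in the frame of tube_mouth between -0.008 and 0.008 m and z of bar1_centre in the frame of tube_mouth between -0.008 and 0.008 m and x of bar2_centre in the frame of tube_mouth between 0.02 and 0.25 m and y of bar2_centre in the frame of tube_mouth between -0.008 and 0.008 m and z of bar2_centre in the frame of tube_mouth between -0.008 and 0.008 m and x of bar3_centre in the frame of tube_mouth between 0.02 and 0.25 m and y of bar3_centre in the frame of tube_mouth between -0.008 and 0.008 m and z of bar3_centre in the frame of tube_mouth between -0.008 and 0.008 m and x of bar4_centre in the frame of tube_mouth between 0.02 and 0.25 m and y of bar4_centre in the frame of tube_mouth between -0.008 and 0.008 m and z of bar4_centre in the frame of tube_mouth between -0.008 and 0.008 m and horizontal distance between each of fizzer0_center, fizzer1_center, fizzer2_center, fizzer3_center, fizzer4_center, fizzer5_center and dish_floor below 0.07 m and z of each of fizzer0_center, fizzer1_center, fizzer2_center, fizzer3_center, fizzer4_center, fizzer5_center in the frame of dish_floor below 0.05 m and angle between cup_middle's own z axis and vertical below 0.1 rad and horizontal distance between cup_middle and pan_middle below 0.062 m and z of cup_middle in the frame of pan_middle between 0.028 and 0.038 m and linear speed of cup below 0.02 m/s); the robot touches nothing.
It fails at once if a bystander (round soap, stamp, tape roll or jar) was moved more than 4 cm (distance of any of round_soap_center, stamp, tape, jar from where it was at the start of the episode above 0.04 m).
Of bar0, bar1, bar2, bar3, bar4 only 3 to 5 are there at a start; the rules pass over those that are not, and their reading is None.
At some moment in a run one of bar0, bar1, bar2, bar3, bar4 may be knocked a few centimetres aside while the robot is not near it.
It also fails if it takes over 210 s, if anything falls off the work surface, if the arm or the gripper's body presses on something with over 40 N, if the wrist force passes 120 N, or if a joint passes its speed limit or range.

## Working session

There is one attempt and no reset: what is moved stays moved. The work goes in short steps, Python scripts to look and compute and a tool call to move; the robot and the scene stay as the last step left them, time stands still between calls to the robot, and variables do not carry over. Pictures are saved under pics/ and viewed, at most 14 in all, crops included, and the job is handed in when it is done.

Besides the shell and the picture viewer there is one more tool, called after ">>>" by a JSON object that holds its "api" and its "payload". arm_command: Moves the arm, as the interface text tells. Scaled input: -1 to 1 covers 500 mm each way for a shift and 5 degrees each way for a turn. Its arguments: {"type":"object","properties":{"plan":{"type":"array","items":{"type":"object","properties":{"grip":{"type":"number"},"slide":{"type":"array","items":{"type":"number"}},"spin":{"type":"number"}}}}},"required":["plan"]}

```bash
mkdir -p pics; cat > h.py <<'E'
import numpy as np, cv2
from bench import sensors, snapshot, camera_info, ticket, robot
def snap(n,f):
    im=snapshot(n); cv2.imwrite(f'pics/{f}.png',im[:,:,::-1]); return im
def px2w(n,u,v,z):
    c=camera_info(n);R=np.array(c['rotation']);p=np.array(c['position'])
    d=R@np.array([(u-c['cx'])/c['fx'],-(v-c['cy'])/c['fy'],-1.])
    return p+d*(z-p[2])/d[2]
def w2px(n,P):
    c=camera_info(n);R=np.array(c['rotation']);q=R.T@(np.array(P)-np.array(c['position']))
    return c['cx']+c['fx']*q[0]/-q[2], c['cy']-c['fy']*q[1]/-q[2]
E
python3 - <<'E'
from h import *
for n in('top','side'):
    snap(n,n+'0'); print(camera_info(n))
print(sensors.get_obs())
E
```

```text
{'fx': 447.8233114269435, 'fy': 447.8233114269435, 'cx': 267.0504637145179, 'cy': 205.36978640099824, 'position': array([ 0.45204013, -0.03411625,  1.20662725]), 'rotation': array([ 0.08997137, -0.00777905, -1.57902621])}
{'fx': 494.4744112320718, 'fy': 494.4744112320718, 'cx': 294.1004393886743, 'cy': 218.38815425207943, 'position': array([ 0.24682172, -0.97652637,  1.01380857]), 'rotation': array([ 0.81843185, -0.01577978, -0.29764407])}
{'time': 0.1, 'joint_positions': array([-1.34108733e+00,  8.78838395e-02,  1.37208480e+00, -1.49257700e-05,
        1.68360902e+00, -1.03121263e-01]), 'qvel': array([-2.19240127e-03, -8.48322356e-04, -3.50285441e-03, -8.26096517e-04,
        4.91612225e-04,  6.10499629e-06]), 'joint_torque': array([ 1.84660661e-03, -3.41251087e+01, -3.03301907e+01,  7.18184514e-02,
        3.04503052e-02, -9.69540497e-05]), 'tool_pos': array([ 0.17957392, -0.51938888,  0.22942898]), 'ee_rot': array([-3.13961667e+00, -1.89577677e-04,  3.32828405e-01]), 'wrist_force': array([ 0.35929148,  0.31832145, -0.60803974]), 'wrist_torque': array([-0.00030101, -0.03025503,  0.01710389]), 'finger_force': 0.0, 'width': 0.09389149627014005}
```

```bash
python3 - <<'E'
s=open('h.py').read()
s=s.replace("R=np.array(c['rotation'])","R=rot(c['rotation'])").replace("def snap(","from scipy.spatial.transform import Rotation\nrot=lambda r:Rotation.from_euler('xyz',r).as_matrix()\ndef snap(",1)
open('h.py','w').write(s)
E
python3 -c "
from h import *
print(px2w('top',267,205,0),px2w('side',294,218,0),w2px('top',[.18,-.52,.23]))"
```

```text
[ 0.56182385 -0.04427015  0.        ] [0.5800072  0.05610348 0.        ] (np.float64(492.9939519458451), np.float64(372.3191566737445))
```

View pics/top0.png

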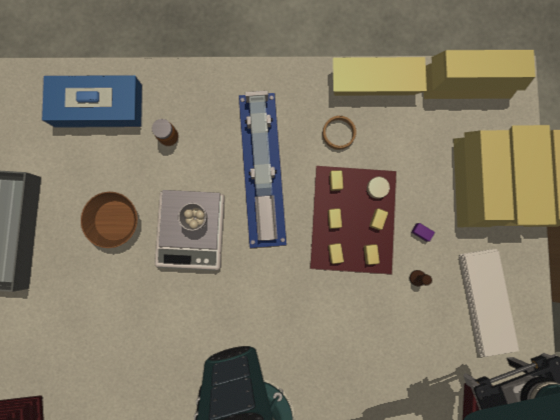

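View pics/side0.png

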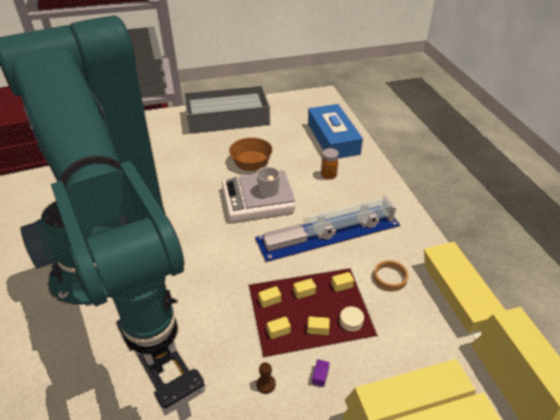

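```bash
python3 - <<'E'
from h import *
im=cv2.imread('pics/top0.png')
cv2.imwrite('pics/mat.png',cv2.resize(im[160:280,300:440],None,fx=5,fy=5,interpolation=cv2.INTER_CUBIC))
cv2.imwrite('pics/tube.png',cv2.resize(im[88:253,150:300],None,fx=3.6,fy=3.6,interpolation=cv2.INTER_CUBIC))
hsv=cv2.cvtColor(im,cv2.COLOR_BGR2HSV)
m=cv2.inRange(hsv,(18,60,120),(35,255,255)); m[:, :312]=0;m[:,400:]=0;m[:165]=0;m[275:]=0
for c in cv2.findContours(m,0,2)[0]:
    if cv2.contourArea(c)>30: print(cv2.minAreaRect(c), px2w('top',*cv2.minAreaRect(c)[0],.032).round(3))
E
```

```text
((372.30767822265625, 253.96156311035156), (19.101348876953125, 11.535228729248047), 82.87498474121094) [ 0.428 -0.318  0.032]
((336.16217041015625, 252.97299194335938), (19.070281982421875, 11.507928848266602), 80.53767395019531) [ 0.432 -0.224  0.032]
((379.3649597167969, 218.496337890625), (11.448391914367676, 18.454124450683594), 19.98310661315918) [ 0.521 -0.339  0.032]
((335.03692626953125, 217.90576171875), (18.650362014770508, 11.498039245605469), 84.80557250976562) [ 0.523 -0.223  0.032]
((336.5, 179.0), (18.0, 11.0), 90.0) [ 0.627 -0.229  0.032]
```

View pics/mat.png

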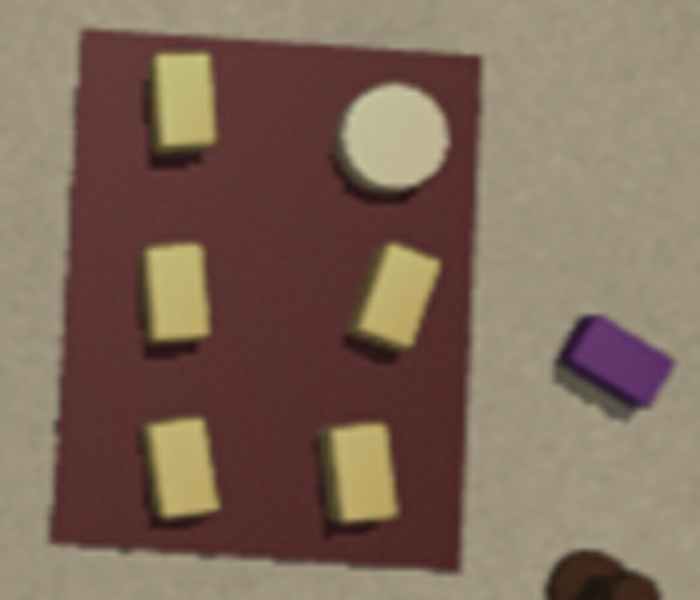

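View pics/tube.png

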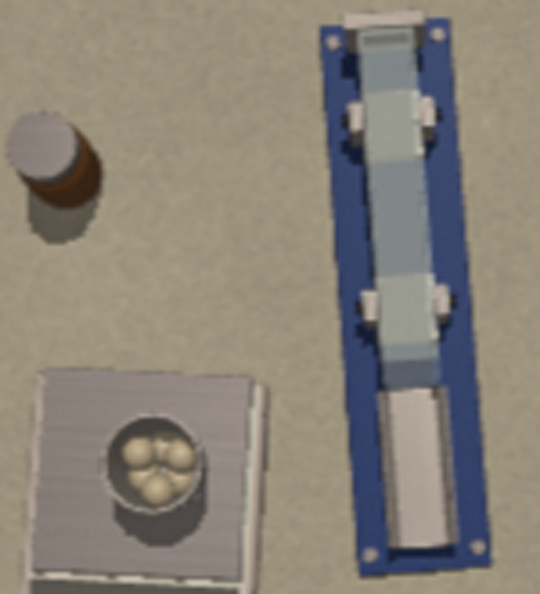

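```bash
cat >> h.py <<'E'
def go(P,yaw=None,pos=None,y0=None):
    o=sensors.get_obs();R=rot(o['ee_rot']);d=R.T@(np.array(P)-o['tool_pos'])/.5
    print('delta units',d.round(4),'spin units',None if yaw is None else round(np.rad2deg(o['ee_rot'][2]-yaw)/5,2))
E
python3 - <<'E'
from h import *
f=lambda u,v,z,s=3.6,a=150,b=88: px2w('top',a+u/s,b+v/s,z)
t0=f(418,548,.03);t1=f(410,388,.03);print('trough near,far',t0,t1,np.linalg.norm(t1-t0))
a,b=f(385,37,.005),f(424,551,.005);print('plate',a,b,np.degrees(np.arctan2(*(a-b)[[1,0]])))
# trough edges (flare tops z .0405) : left, right columns read at bottom / top
for u,v in((383,548),(455,545),(377,390),(443,388)):print(f(u,v,.0405))
# tube top sleeve z .065 near edge; far end
for u,v in((387,345),(440,345),(360,95),(421,90)):print('tube',f(u,v,.065))
print('cup rim',f(155,463,.116))
for u,v in((44,370),(253,377),(33,573),(243,581)):print('pan',f(u,v,.05))
print('dish rim',px2w('top',109,220,.05),px2w('top',82,220,.05),px2w('top',137,220,.05))
print('jar',f(44,145,.09),'round',px2w('top',379,187,.026),'stamp',px2w('top',418,278,.08),px2w('top',418,278,.0))
# bar corners in mat crop -> angle
def m(u,v): return px2w('top',300+u/5,160+v/5,.032)
for n,c in dict(A=((155,55),(210,53),(216,145),(155,153)),B=((145,248),(202,243),(210,335),(153,343)),C=((147,424),(205,418),(218,510),(160,520)),D=((393,243),(440,262),(410,348),(362,328)),E=((328,427),(387,423),(397,515),(337,524))).items():
    w=np.array([m(*p) for p in c]); ax=(w[0]+w[1]-w[2]-w[3]); ay=w[0]+w[3]-w[1]-w[2]
    print(n,w.mean(0).round(4),np.degrees(np.arctan2(ax[1],ax[0])).round(1),np.degrees(np.arctan2(-ay[0],ay[1])).round(1),np.linalg.norm(ax)/2)
E
```

```text
trough near,far [ 0.46645992 -0.04092744  0.03      ] [ 0.58363187 -0.03599575  0.03      ] 0.1172756898369707
plate [ 0.85660486 -0.01896868  0.005     ] [ 0.46450745 -0.0455126   0.005     ] 3.872858219652535
[ 0.46653653 -0.01562888  0.0405    ]
[ 0.46827206 -0.06757763  0.0405    ]
[ 0.58117063 -0.01196299  0.0405    ]
[ 0.58228082 -0.05999423  0.0405    ]
tube [ 0.61072428 -0.01975307  0.065     ]
tube [ 0.6104537  -0.05759921  0.065     ]
tube [ 0.79340918 -0.00135849  0.065     ]
tube [ 0.79685341 -0.0455588   0.065     ]
cup rim [0.52421616 0.13712003 0.116     ]
pan [0.59639637 0.22787324 0.05      ]
pan [0.59021419 0.07726451 0.05      ]
pan [0.45067506 0.23384169 0.05      ]
pan [0.44375714 0.08422498 0.05      ]
dish rim [0.52150102 0.36389471 0.05      ] [0.5220412  0.43329452 0.05      ] [0.52094029 0.29185585 0.05      ]
jar [0.7511894  0.22085207 0.09      ] round [ 0.60533178 -0.34261425  0.026     ] stamp [ 0.36874524 -0.41900885  0.08      ] [ 0.3628306  -0.44633946  0.        ]
A [ 0.6233 -0.2295  0.032 ] 0.5 4.5 0.050823406414940084
B [ 0.5221 -0.2239  0.032 ] 3.6 6.0 0.04937435429604191
C [ 0.4302 -0.2245  0.032 ] 6.7 7.3 0.04920353158572961
D [ 0.5196 -0.3417  0.032 ] -21.3 -22.9 0.04820659166017042
E [ 0.4272 -0.3184  0.032 ] 4.1 5.7 0.04925235871091045
```

>>> {"api": "arm_command", "payload": {"plan": [{"grip":-0.3,"slide":[0,0,0],"spin":0.77},{"grip":-0.3,"slide":[0,0,0],"spin":0.77},{"grip":-0.3,"slide":[0,0,0],"spin":0.77},{"grip":-0.3,"slide":[0,0,0],"spin":0.76},{"grip":-0.3,"slide":[0,0,0]}]}}

```text
invalid input at $.plan[4]: expected keys grip, slide, spin
```

```bash
python3 -c "
from h import *
go([.4302,-.2245,.12],.065)"
```

```text
delta units [ 0.6664 -0.3932  0.2198] spin units 3.07
```

>>> {"api": "arm_command", "payload": {"plan": [{"grip":-0.3,"slide":[0,0,0],"spin":0.77},{"grip":-0.3,"slide":[0,0,0],"spin":0.77},{"grip":-0.3,"slide":[0,0,0],"spin":0.77},{"grip":-0.3,"slide":[0,0,0],"spin":0.76},{"grip":-0.3,"slide":[0.077,-0.079,0.031],"spin":0},{"grip":-0.3,"slide":[0.077,-0.079,0.031],"spin":0},{"grip":-0.3,"slide":[0.077,-0.079,0.031],"spin":0},{"grip":-0.3,"slide":[0.077,-0.079,0.031],"spin":0},{"grip":-0.3,"slide":[0.077,-0.079,0.031],"spin":0},{"grip":-0.3,"slide":[0.077,-0.079,0.031],"spin":0}]}}

```text
time: 1.35
tool_pos: [0.3955, -0.2667, 0.1367]
ee_rot: [-3.142, 0.0, 0.065]
wrist_force: [0.8, -0.8, 0.5]
width: 0.0613
finger_force: 0.0
```

>>> {"api": "arm_command", "payload": {"plan": [{"grip":-0.3,"slide":[0.077,-0.08,0.031],"spin":0},{"grip":-0.3,"slide":[0,0,0],"spin":0},{"grip":-0.3,"slide":[0,0,0],"spin":0}]}}

```text
time: 1.72
tool_pos: [0.4303, -0.2261, 0.1218]
ee_rot: [3.141, 0.001, 0.065]
wrist_force: [-0.6, 0.0, -0.4]
width: 0.0612
finger_force: 0.0
```

```bash
python3 -c "
from h import *
print(sensors.get_obs()['width'])
go([.4302,-.2245,.042],.065)"
```

```text
0.0612042249094046
delta units [ 1.000e-04 -3.300e-03  1.595e-01] spin units 0.01
```

>>> {"api": "arm_command", "payload": {"plan": [{"grip":-0.3,"slide":[0,-0.003,0.08],"spin":0},{"grip":-0.3,"slide":[0,0,0.08],"spin":0},{"grip":-0.3,"slide":[0,0,0],"spin":0},{"grip":1,"slide":[0,0,0],"spin":0},{"grip":1,"slide":[0,0,0],"spin":0},{"grip":1,"slide":[0,0,0],"spin":0},{"grip":1,"slide":[0,0,0],"spin":0},{"grip":1,"slide":[0,0,-0.09],"spin":0},{"grip":1,"slide":[0,0,-0.09],"spin":0},{"grip":1,"slide":[0,0,0],"spin":0}]}}

```text
time: 2.98
tool_pos: [0.433, -0.226, 0.1366]
ee_rot: [3.136, -0.007, 0.065]
wrist_force: [0.3, -0.3, -0.9]
width: 0.03
finger_force: 29.7
```

```bash
python3 -c "
from h import *
go([.530,-.0387,.075],.065)
snap('top','a1')"
```

```text
delta units [ 0.2171 -0.3619  0.1227] spin units 0.0
```

>>> {"api": "arm_command", "payload": {"plan": [{"grip":1,"slide":[0.055,-0.09,0],"spin":0},{"grip":1,"slide":[0.055,-0.09,0],"spin":0},{"grip":1,"slide":[0.055,-0.09,0],"spin":0},{"grip":1,"slide":[0.055,-0.09,0],"spin":0},{"grip":1,"slide":[0,0,0.06],"spin":0},{"grip":1,"slide":[0,0,0],"spin":0},{"grip":1,"slide":[0,0,0],"spin":0}]}}

```text
time: 3.9
tool_pos: [0.5281, -0.038, 0.1014]
ee_rot: [-3.141, 0.002, 0.064]
wrist_force: [-0.7, -0.3, 0.6]
width: 0.03
finger_force: 29.7
```

```bash
python3 - <<'E'
from h import *
go([.530,-.0387,.071],.065)
a=snapshot('top')[165:260,235:300];b=snapshot('side')[180:270,240:370]
f=lambda i:cv2.resize(i[:,:,::-1],(390,400) if i is a else (400,400),interpolation=cv2.INTER_CUBIC)
cv2.imwrite('pics/tr1.png',np.hstack([f(a),f(b)]))
E
```

```text
delta units [0.0039 0.0016 0.0607] spin units -0.01
```

View pics/tr1.png

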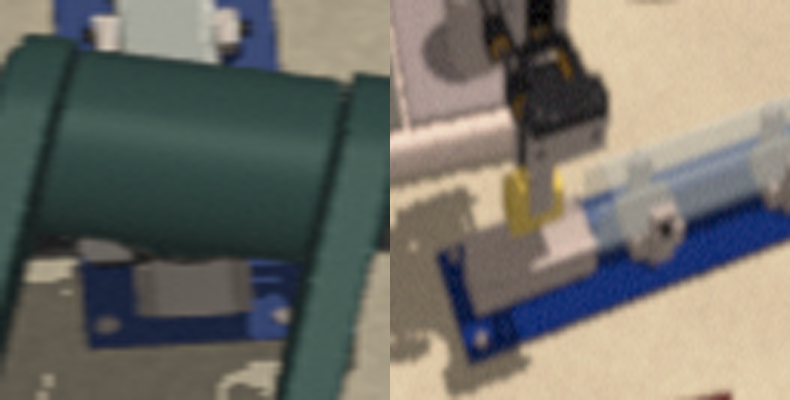

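>>> {"api": "arm_command", "payload": {"plan": [{"grip":1,"slide":[0.002,0.001,0.03],"spin":0},{"grip":1,"slide":[0,0,0.032],"spin":0},{"grip":1,"slide":[0,0,0],"spin":0},{"grip":1,"slide":[0,0,0],"spin":0}]}}

```text
time: 4.5
tool_pos: [0.5291, -0.0381, 0.07]
ee_rot: [-3.141, 0.002, 0.065]
wrist_force: [-0.9, -0.1, -0.4]
width: 0.0294
finger_force: 29.9
```

>>> {"api": "arm_command", "payload": {"plan": [{"grip":0,"slide":[0,0,0],"spin":0},{"grip":0,"slide":[0,0,0],"spin":0},{"grip":0,"slide":[0,0,0],"spin":0},{"grip":0,"slide":[0,0,-0.08],"spin":0},{"grip":1,"slide":[-0.1,0,0],"spin":0},{"grip":1,"slide":[0,0,0],"spin":0},{"grip":1,"slide":[0,0,0],"spin":0},{"grip":1,"slide":[0,0,0],"spin":0}]}}

```text
time: 5.5
tool_pos: [0.4808, -0.0415, 0.1112]
ee_rot: [3.141, -0.001, 0.065]
wrist_force: [-0.5, -0.0, -0.5]
width: 0.0103
finger_force: 0.0
```

```bash
python3 - <<'E'
from h import *
go([.480,-.0415,.060],.065)
b=snapshot('side')[170:270,240:390]
cv2.imwrite('pics/tr2.png',cv2.resize(b[:,:,::-1],None,fx=4,fy=4,interpolation=cv2.INTER_CUBIC))
E
```

```text
delta units [-1.700e-03 -1.000e-04  1.024e-01] spin units -0.0
```

View pics/tr2.png

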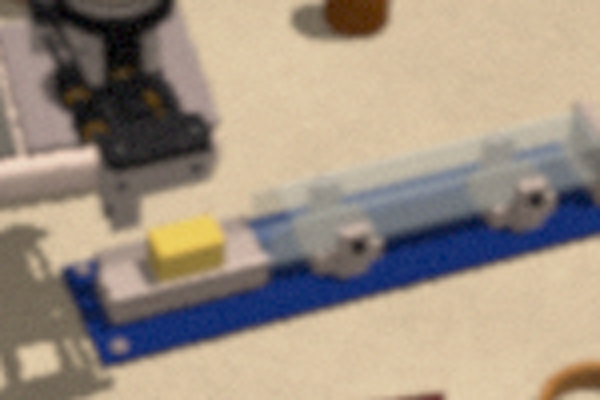

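>>> {"api": "arm_command", "payload": {"plan": [{"grip":1,"slide":[0,0,0.102],"spin":0},{"grip":1,"slide":[0.02,0,0],"spin":0},{"grip":1,"slide":[0.03,0,0],"spin":0},{"grip":1,"slide":[0.03,0,0],"spin":0},{"grip":1,"slide":[0.03,0,0],"spin":0},{"grip":1,"slide":[0.03,0,0],"spin":0},{"grip":1,"slide":[0.03,0,0],"spin":0},{"grip":1,"slide":[0.02,0,0],"spin":0},{"grip":1,"slide":[0.01,0,0],"spin":0},{"grip":1,"slide":[0,0,0],"spin":0}]}}

```text
time: 6.8
tool_pos: [0.5798, -0.0349, 0.0599]
ee_rot: [3.141, -0.0, 0.065]
wrist_force: [-0.6, 0.7, -0.6]
width: 0.0007
finger_force: 0.0
```

>>> {"api": "arm_command", "payload": {"plan": [{"grip":1,"slide":[-0.02,0,-0.06],"spin":0},{"grip":-0.2,"slide":[0,0,-0.1],"spin":0},{"grip":-0.2,"slide":[0,0.09,0],"spin":0},{"grip":-0.2,"slide":[0,0.09,0],"spin":0},{"grip":-0.2,"slide":[0,0.09,0],"spin":0},{"grip":-0.2,"slide":[0,0.09,0],"spin":0},{"grip":-0.2,"slide":[0,0,0],"spin":0}]}}

```text
time: 7.68
tool_pos: [0.5806, -0.2181, 0.1397]
ee_rot: [3.141, 0.0, 0.06]
wrist_force: [0.8, 0.4, 1.0]
width: 0.0553
finger_force: 0.0
```

```bash
cat >> h.py <<'E'
def bars(f):
    im=cv2.cvtColor(snapshot('side'),cv2.COLOR_RGB2BGR)
    m=cv2.inRange(cv2.cvtColor(im,cv2.COLOR_BGR2HSV),(18,110,120),(35,255,255)); m[:180]=0;m[360:]=0;m[:,:240]=0;m[:,400:]=0
    for c in cv2.findContours(m,0,2)[0]:
        if cv2.contourArea(c)>40:
            (u,v),s,a=cv2.minAreaRect(c); print((round(u),round(v)),cv2.contourArea(c),px2w('side',u,v,.02).round(3))
    cv2.imwrite(f'pics/{f}.png',cv2.resize(im[180:360,235:405],None,fx=3.3,fy=3.3,interpolation=cv2.INTER_CUBIC))
E
python3 -c "
from h import *
bars('b2'); go([.5221,-.2239,.12],.065)"
```

```text
(279, 327) 328.5 [ 0.427 -0.317  0.02 ]
(318, 325) 329.0 [ 0.519 -0.339  0.02 ]
(305, 288) 263.5 [ 0.522 -0.223  0.02 ]
(343, 281) 277.5 [ 0.625 -0.229  0.02 ]
delta units [-0.1179  0.0082  0.0395] spin units -0.03
```

View pics/b2.png

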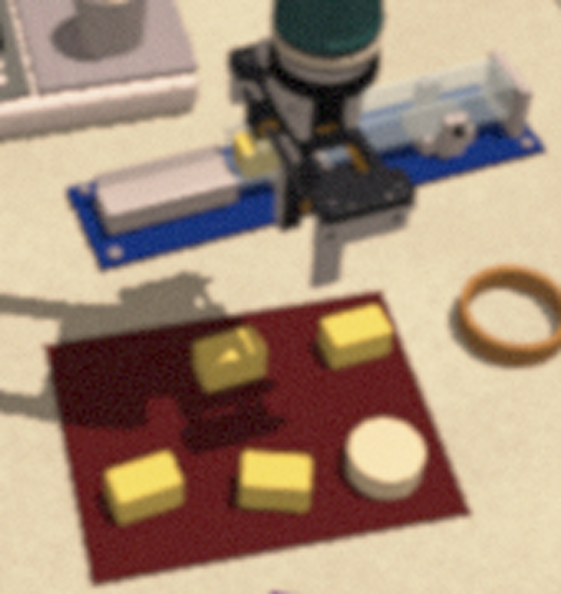

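>>> {"api": "arm_command", "payload": {"plan": [{"grip":-0.2,"slide":[-0.118,0.008,0],"spin":0},{"grip":-0.2,"slide":[0,0,0.1],"spin":0},{"grip":-0.2,"slide":[0,0,0.098],"spin":0},{"grip":-0.2,"slide":[0,0,0],"spin":0},{"grip":1,"slide":[0,0,0],"spin":0},{"grip":1,"slide":[0,0,0],"spin":0},{"grip":1,"slide":[0,0,0],"spin":0},{"grip":1,"slide":[0,0,0],"spin":0}]}}

```text
time: 8.72
tool_pos: [0.524, -0.2234, 0.0432]
ee_rot: [3.14, -0.004, 0.065]
wrist_force: [0.7, 0.9, 5.3]
width: 0.0297
finger_force: 30.0
```

>>> {"api": "arm_command", "payload": {"plan": [{"grip":1,"slide":[0,0,-0.09],"spin":0},{"grip":1,"slide":[0,0,-0.09],"spin":0},{"grip":1,"slide":[0.009,-0.092,0],"spin":0},{"grip":1,"slide":[0.009,-0.092,0],"spin":0},{"grip":1,"slide":[0.009,-0.092,0],"spin":0},{"grip":1,"slide":[0.009,-0.092,0],"spin":0},{"grip":1,"slide":[0,0,0],"spin":0},{"grip":1,"slide":[0,0,0],"spin":0}]}}

```text
time: 9.72
tool_pos: [0.5286, -0.0386, 0.1309]
ee_rot: [3.141, 0.0, 0.065]
wrist_force: [-0.6, -0.2, 0.2]
width: 0.0294
finger_force: 30.0
```

```bash
python3 -c "
from h import *
go([.5285,-.0388,.070],.065)"
```

```text
delta units [-0.0002  0.0004  0.1218] spin units 0.0
```

>>> {"api": "arm_command", "payload": {"plan": [{"grip":1,"slide":[0,0,0.07],"spin":0},{"grip":1,"slide":[0,0,0.049],"spin":0},{"grip":1,"slide":[0,0,0],"spin":0},{"grip":0,"slide":[0,0,0],"spin":0},{"grip":0,"slide":[0,0,0],"spin":0},{"grip":0,"slide":[0,0,0],"spin":0},{"grip":0,"slide":[0,0,-0.08],"spin":0},{"grip":1,"slide":[-0.1,0,0],"spin":0},{"grip":1,"slide":[0,0,0],"spin":0},{"grip":1,"slide":[0,0,0],"spin":0}]}}

```text
time: 10.98
tool_pos: [0.4793, -0.0415, 0.1119]
ee_rot: [3.141, -0.002, 0.065]
wrist_force: [0.5, -0.4, 0.6]
width: 0.0203
finger_force: 0.0
```

```bash
python3 -c "
from h import *
bars('b3'); go([.480,-.0415,.060],.065);go([.6233,-.2295,.12],.065)"
```

```text
(279, 327) 328.5 [ 0.427 -0.317  0.02 ]
(318, 325) 317.0 [ 0.519 -0.339  0.02 ]
(343, 281) 267.5 [ 0.626 -0.228  0.02 ]
(286, 232) 197.0 [ 0.535 -0.013  0.02 ]
delta units [0.0004 0.     0.1038] spin units 0.0
delta units [ 0.2622  0.3939 -0.0156] spin units 0.0
```

>>> {"api": "arm_command", "payload": {"plan": [{"grip":1,"slide":[0,0,0.104],"spin":0},{"grip":1,"slide":[0.02,0,0],"spin":0},{"grip":1,"slide":[0.03,0,0],"spin":0},{"grip":1,"slide":[0.03,0,0],"spin":0},{"grip":1,"slide":[0.03,0,0],"spin":0},{"grip":1,"slide":[0.03,0,0],"spin":0},{"grip":1,"slide":[0.03,0,0],"spin":0},{"grip":1,"slide":[0.02,0,0],"spin":0},{"grip":1,"slide":[0.01,0,0],"spin":0},{"grip":1,"slide":[0,0,0],"spin":0}]}}

```text
time: 12.28
tool_pos: [0.5789, -0.0349, 0.0594]
ee_rot: [3.142, -0.0, 0.065]
wrist_force: [-0.7, -0.0, -0.3]
width: 0.0006
finger_force: 0.0
```

>>> {"api": "arm_command", "payload": {"plan": [{"grip":1,"slide":[-0.02,0,-0.06],"spin":0},{"grip":-0.2,"slide":[0,0,-0.1],"spin":0},{"grip":-0.2,"slide":[0.022,0.094,0],"spin":0},{"grip":-0.2,"slide":[0.022,0.094,0],"spin":0},{"grip":-0.2,"slide":[0.022,0.094,0],"spin":0},{"grip":-0.2,"slide":[0.022,0.094,0],"spin":0},{"grip":-0.2,"slide":[0,0,0],"spin":0},{"grip":-0.2,"slide":[0,0,0],"spin":0}]}}

```text
time: 13.28
tool_pos: [0.6243, -0.2199, 0.1392]
ee_rot: [-3.141, 0.001, 0.065]
wrist_force: [1.2, -0.2, -0.5]
width: 0.0565
finger_force: 0.0
```

```bash
python3 -c "
from h import *
bars('b4'); go([.6243,-.2295,.041],.065)"
```

```text
(279, 327) 329.0 [ 0.427 -0.317  0.02 ]
(318, 325) 330.5 [ 0.519 -0.339  0.02 ]
(343, 281) 275.5 [ 0.624 -0.229  0.02 ]
delta units [-0.0014  0.0204  0.1969] spin units 0.01
```

>>> {"api": "arm_command", "payload": {"plan": [{"grip":-0.2,"slide":[0,0.02,0.1],"spin":0},{"grip":-0.2,"slide":[0,0,0.097],"spin":0},{"grip":-0.2,"slide":[0,0,0],"spin":0},{"grip":1,"slide":[0,0,0],"spin":0},{"grip":1,"slide":[0,0,0],"spin":0},{"grip":1,"slide":[0,0,0],"spin":0},{"grip":1,"slide":[0,0,0],"spin":0},{"grip":1,"slide":[0,0,0],"spin":0}]}}

```text
time: 14.32
tool_pos: [0.6267, -0.2307, 0.0437]
ee_rot: [3.14, -0.004, 0.065]
wrist_force: [-0.5, 1.6, 6.9]
width: 0.0299
finger_force: 30.0
```

>>> {"api": "arm_command", "payload": {"plan": [{"grip":1,"slide":[0,0,-0.09],"spin":0},{"grip":1,"slide":[0,0,-0.09],"spin":0},{"grip":1,"slide":[-0.041,-0.098,0],"spin":0},{"grip":1,"slide":[-0.041,-0.098,0],"spin":0},{"grip":1,"slide":[-0.041,-0.098,0],"spin":0},{"grip":1,"slide":[-0.041,-0.098,0],"spin":0},{"grip":1,"slide":[0,0,0],"spin":0},{"grip":1,"slide":[0,0,0],"spin":0}]}}

```text
time: 15.32
tool_pos: [0.5312, -0.0405, 0.1313]
ee_rot: [3.14, -0.001, 0.065]
wrist_force: [-0.1, 0.1, -0.5]
width: 0.0295
finger_force: 30.0
```

```bash
python3 -c "
from h import *
go([.5285,-.0388,.071],.065)"
```

```text
delta units [-0.0052 -0.0039  0.1206] spin units 0.0
```

>>> {"api": "arm_command", "payload": {"plan": [{"grip":1,"slide":[-0.005,-0.004,0.07],"spin":0},{"grip":1,"slide":[0,0,0.05],"spin":0},{"grip":1,"slide":[0,0,0],"spin":0},{"grip":0,"slide":[0,0,0],"spin":0},{"grip":0,"slide":[0,0,0],"spin":0},{"grip":0,"slide":[0,0,0],"spin":0},{"grip":0,"slide":[0,0,-0.08],"spin":0},{"grip":1,"slide":[-0.1,0,0],"spin":0},{"grip":1,"slide":[0,0,0],"spin":0},{"grip":1,"slide":[0,0,0],"spin":0}]}}

```text
time: 16.58
tool_pos: [0.4788, -0.0415, 0.1114]
ee_rot: [3.141, -0.002, 0.065]
wrist_force: [0.1, 0.6, 0.3]
width: 0.0206
finger_force: 0.0
```

```bash
python3 -c "
from h import *
bars('b5'); go([.480,-.0415,.060],.065)"
```

```text
(279, 327) 327.5 [ 0.427 -0.317  0.02 ]
(318, 325) 316.5 [ 0.519 -0.339  0.02 ]
(286, 232) 196.0 [ 0.535 -0.012  0.02 ]
delta units [ 1.400e-03 -1.000e-04  1.028e-01] spin units -0.0
```

>>> {"api": "arm_command", "payload": {"plan": [{"grip":1,"slide":[0,0,0.103],"spin":0},{"grip":1,"slide":[0.02,0,0],"spin":0},{"grip":1,"slide":[0.03,0,0],"spin":0},{"grip":1,"slide":[0.03,0,0],"spin":0},{"grip":1,"slide":[0.03,0,0],"spin":0},{"grip":1,"slide":[0.03,0,0],"spin":0},{"grip":1,"slide":[0.03,0,0],"spin":0},{"grip":1,"slide":[0.02,0,0],"spin":0},{"grip":1,"slide":[0.01,0,0],"spin":0},{"grip":1,"slide":[0,0,0],"spin":0}]}}

```text
time: 17.88
tool_pos: [0.5785, -0.035, 0.0593]
ee_rot: [3.142, -0.0, 0.065]
wrist_force: [-0.9, -0.3, 0.6]
width: 0.0004
finger_force: 0.0
```

>>> {"api": "arm_command", "payload": {"plan": [{"grip":1,"slide":[-0.02,0,-0.06],"spin":0},{"grip":-0.2,"slide":[0,0,-0.1],"spin":0},{"grip":-0.2,"slide":[-0.054,0.091,0],"spin":0},{"grip":-0.2,"slide":[-0.054,0.091,0],"spin":0},{"grip":-0.2,"slide":[-0.054,0.091,0],"spin":0},{"grip":-0.2,"slide":[-0.054,0.091,0],"spin":0},{"grip":-0.2,"slide":[-0.054,0.091,0],"spin":0},{"grip":-0.2,"slide":[-0.054,0.091,0],"spin":0},{"grip":-0.2,"slide":[0,0,0],"spin":0},{"grip":-0.2,"slide":[0,0,0],"spin":0}]}}

```text
time: 19.12
tool_pos: [0.4241, -0.3182, 0.1395]
ee_rot: [-3.141, -0.001, 0.064]
wrist_force: [0.3, 0.5, 0.5]
width: 0.0562
finger_force: 0.0
```

```bash
python3 -c "
from h import *
bars('b6'); go([.4280,-.3184,.041],.065)"
```

```text
(279, 327) 333.0 [ 0.427 -0.317  0.02 ]
(318, 325) 329.5 [ 0.518 -0.339  0.02 ]
delta units [0.0069 0.002  0.197 ] spin units 0.01
```

>>> {"api": "arm_command", "payload": {"plan": [{"grip":-0.2,"slide":[0.006,0.002,0.1],"spin":0},{"grip":-0.2,"slide":[0,0,0.097],"spin":0},{"grip":-0.2,"slide":[0,0,0],"spin":0},{"grip":1,"slide":[0,0,0],"spin":0},{"grip":1,"slide":[0,0,0],"spin":0},{"grip":1,"slide":[0,0,0],"spin":0},{"grip":1,"slide":[0,0,0],"spin":0},{"grip":1,"slide":[0,0,0],"spin":0}]}}

```text
time: 20.18
tool_pos: [0.4284, -0.3202, 0.0432]
ee_rot: [3.139, -0.003, 0.065]
wrist_force: [0.1, 1.4, 6.5]
width: 0.0296
finger_force: 30.0
```

>>> {"api": "arm_command", "payload": {"plan": [{"grip":1,"slide":[0,0,-0.09],"spin":0},{"grip":1,"slide":[0,0,-0.09],"spin":0},{"grip":1,"slide":[0.047,-0.109,0],"spin":0},{"grip":1,"slide":[0.047,-0.109,0],"spin":0},{"grip":1,"slide":[0.047,-0.109,0],"spin":0},{"grip":1,"slide":[0.047,-0.109,0],"spin":0},{"grip":1,"slide":[0.047,-0.109,0],"spin":0},{"grip":1,"slide":[0,0,0],"spin":0},{"grip":1,"slide":[0,0,0],"spin":0}]}}

```text
time: 21.3
tool_pos: [0.5265, -0.0401, 0.1308]
ee_rot: [3.141, 0.001, 0.065]
wrist_force: [0.5, 0.0, -1.1]
width: 0.0297
finger_force: 30.0
```

```bash
python3 -c "
from h import *
go([.5285,-.0388,.071],.065)"
```

```text
delta units [ 0.0042 -0.0025  0.1195] spin units 0.0
```

>>> {"api": "arm_command", "payload": {"plan": [{"grip":1,"slide":[0.004,-0.002,0.07],"spin":0},{"grip":1,"slide":[0,0,0.049],"spin":0},{"grip":1,"slide":[0,0,0],"spin":0},{"grip":0,"slide":[0,0,0],"spin":0},{"grip":0,"slide":[0,0,0],"spin":0},{"grip":0,"slide":[0,0,0],"spin":0},{"grip":0,"slide":[0,0,-0.08],"spin":0},{"grip":1,"slide":[-0.1,0,0],"spin":0},{"grip":1,"slide":[0,0,0],"spin":0},{"grip":1,"slide":[0,0,0],"spin":0}]}}

```text
time: 22.55
tool_pos: [0.4794, -0.042, 0.1119]
ee_rot: [3.141, -0.002, 0.065]
wrist_force: [-0.3, 0.0, 0.5]
width: 0.0203
finger_force: 0.0
```

```bash
python3 -c "
from h import *
bars('b7'); go([.480,-.0415,.060],.065)"
```

```text
(318, 325) 316.5 [ 0.519 -0.339  0.02 ]
(286, 232) 194.5 [ 0.533 -0.013  0.02 ]
delta units [ 0.0005 -0.0011  0.1038] spin units -0.0
```

>>> {"api": "arm_command", "payload": {"plan": [{"grip":1,"slide":[0,0,0.103],"spin":0},{"grip":1,"slide":[0.02,0,0],"spin":0},{"grip":1,"slide":[0.03,0,0],"spin":0},{"grip":1,"slide":[0.03,0,0],"spin":0},{"grip":1,"slide":[0.03,0,0],"spin":0},{"grip":1,"slide":[0.03,0,0],"spin":0},{"grip":1,"slide":[0.03,0,0],"spin":0},{"grip":1,"slide":[0.02,0,0],"spin":0},{"grip":1,"slide":[0.01,0,0],"spin":0},{"grip":1,"slide":[0,0,0],"spin":0}]}}

```text
time: 23.85
tool_pos: [0.5791, -0.0354, 0.0598]
ee_rot: [3.142, -0.001, 0.065]
wrist_force: [-0.3, -0.7, 0.5]
width: 0.0001
finger_force: 0.0
```

>>> {"api": "arm_command", "payload": {"plan": [{"grip":1,"slide":[-0.02,0,-0.06],"spin":0},{"grip":-0.2,"slide":[0,0,-0.1],"spin":0},{"grip":-0.2,"slide":[-0.023,0.101,0],"spin":0},{"grip":-0.2,"slide":[-0.023,0.101,0],"spin":0},{"grip":-0.2,"slide":[-0.023,0.101,0],"spin":0},{"grip":-0.2,"slide":[-0.023,0.101,0],"spin":0},{"grip":-0.2,"slide":[-0.023,0.101,0],"spin":0},{"grip":-0.2,"slide":[-0.023,0.101,0],"spin":0},{"grip":-0.2,"slide":[0,0,0],"spin":0.87},{"grip":-0.2,"slide":[0,0,0],"spin":0.87}]}}

```text
time: 25.1
tool_pos: [0.5189, -0.344, 0.1399]
ee_rot: [3.142, -0.001, -0.091]
wrist_force: [-0.9, -0.0, 0.7]
width: 0.0566
finger_force: 0.0
```

>>> {"api": "arm_command", "payload": {"plan": [{"grip":-0.2,"slide":[0,0,0],"spin":0.87},{"grip":-0.2,"slide":[0,0,0],"spin":0.87},{"grip":-0.2,"slide":[0,0,0],"spin":0.87},{"grip":-0.2,"slide":[0,0,0],"spin":0.87},{"grip":-0.2,"slide":[0,0,0],"spin":0},{"grip":-0.2,"slide":[0,0,0],"spin":0}]}}

```text
time: 25.85
tool_pos: [0.5194, -0.3429, 0.1401]
ee_rot: [3.141, -0.0, -0.39]
wrist_force: [-0.1, -0.5, -0.5]
width: 0.0563
finger_force: 0.0
```

```bash
python3 -c "
from h import *
bars('b8'); go([.5196,-.341,.041],-.393)"
```

```text
(318, 325) 331.0 [ 0.518 -0.339  0.02 ]
delta units [-0.0011 -0.0037  0.1981] spin units 0.04
```

View pics/b8.png

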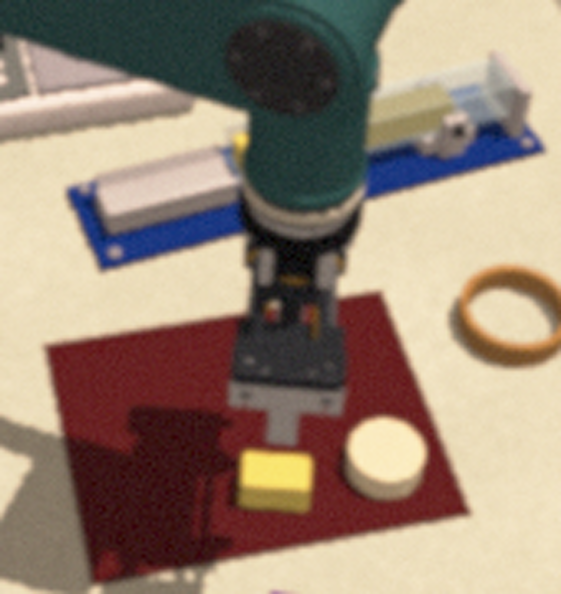

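>>> {"api": "arm_command", "payload": {"plan": [{"grip":-0.2,"slide":[-0.001,-0.003,0.1],"spin":0},{"grip":-0.2,"slide":[0,0,0.098],"spin":0},{"grip":-0.2,"slide":[0,0,0],"spin":0},{"grip":1,"slide":[0,0,0],"spin":0},{"grip":1,"slide":[0,0,0],"spin":0},{"grip":1,"slide":[0,0,0],"spin":0},{"grip":1,"slide":[0,0,0],"spin":0},{"grip":1,"slide":[0,0,0],"spin":0},{"grip":1,"slide":[0,0,-0.09],"spin":0},{"grip":1,"slide":[0,0,-0.09],"spin":0}]}}

```text
time: 27.15
tool_pos: [0.5189, -0.341, 0.1311]
ee_rot: [-3.141, 0.002, -0.391]
wrist_force: [1.1, -0.4, -0.8]
width: 0.0301
finger_force: 30.0
```

>>> {"api": "arm_command", "payload": {"plan": [{"grip":1,"slide":[0,0,0],"spin":-0.87},{"grip":1,"slide":[0,0,0],"spin":-0.87},{"grip":1,"slide":[0,0,0],"spin":-0.87},{"grip":1,"slide":[0,0,0],"spin":-0.87},{"grip":1,"slide":[0,0,0],"spin":-0.87},{"grip":1,"slide":[0,0,0],"spin":-0.87}]}}

```text
time: 27.9
tool_pos: [0.5193, -0.3413, 0.1307]
ee_rot: [-3.141, 0.001, 0.067]
wrist_force: [-0.1, -0.3, -1.0]
width: 0.0295
finger_force: 30.0
```

>>> {"api": "arm_command", "payload": {"plan": [{"grip":1,"slide":[0.009,-0.1,0],"spin":0},{"grip":1,"slide":[0.009,-0.1,0],"spin":0},{"grip":1,"slide":[0.009,-0.1,0],"spin":0},{"grip":1,"slide":[0.009,-0.1,0],"spin":0},{"grip":1,"slide":[0.009,-0.1,0],"spin":0},{"grip":1,"slide":[0.009,-0.1,0],"spin":0},{"grip":1,"slide":[0,0,0],"spin":0},{"grip":1,"slide":[0,0,0],"spin":0}]}}

```text
time: 28.9
tool_pos: [0.5269, -0.0406, 0.1309]
ee_rot: [3.141, 0.0, 0.065]
wrist_force: [-0.3, -1.0, -0.5]
width: 0.0297
finger_force: 30.0
```

```bash
python3 -c "
from h import *
go([.5285,-.0388,.071],.065)"
```

```text
delta units [ 0.0034 -0.0035  0.1198] spin units 0.0
```

>>> {"api": "arm_command", "payload": {"plan": [{"grip":1,"slide":[0.003,-0.003,0.07],"spin":0},{"grip":1,"slide":[0,0,0.049],"spin":0},{"grip":1,"slide":[0,0,0],"spin":0},{"grip":0,"slide":[0,0,0],"spin":0},{"grip":0,"slide":[0,0,0],"spin":0},{"grip":0,"slide":[0,0,0],"spin":0},{"grip":0,"slide":[0,0,-0.08],"spin":0},{"grip":1,"slide":[-0.1,0,0],"spin":0},{"grip":1,"slide":[0,0,0],"spin":0},{"grip":1,"slide":[0,0,0],"spin":0}]}}

```text
time: 30.15
tool_pos: [0.4791, -0.0419, 0.1119]
ee_rot: [3.141, -0.002, 0.065]
wrist_force: [-0.1, 0.2, 0.2]
width: 0.0201
finger_force: 0.0
```

```bash
python3 -c "
from h import *
bars('b9'); go([.480,-.0415,.060],.065)"
```

```text
(285, 232) 201.5 [ 0.532 -0.012  0.02 ]
delta units [ 0.001  -0.001   0.1037] spin units -0.0
```

Push, then lift straight up and to the side to look.

>>> {"api": "arm_command", "payload": {"plan": [{"grip":1,"slide":[0,0,0.103],"spin":0},{"grip":1,"slide":[0.02,0,0],"spin":0},{"grip":1,"slide":[0.03,0,0],"spin":0},{"grip":1,"slide":[0.03,0,0],"spin":0},{"grip":1,"slide":[0.03,0,0],"spin":0},{"grip":1,"slide":[0.03,0,0],"spin":0},{"grip":1,"slide":[0.03,0,0],"spin":0},{"grip":1,"slide":[0.02,0,0],"spin":0},{"grip":1,"slide":[0.01,0,0],"spin":0},{"grip":1,"slide":[0,0,0],"spin":0}]}}

```text
time: 31.45
tool_pos: [0.5789, -0.0354, 0.0598]
ee_rot: [3.142, -0.001, 0.065]
wrist_force: [0.9, -0.0, 0.5]
width: 0.0006
finger_force: 0.0
```

>>> {"api": "arm_command", "payload": {"plan": [{"grip":1,"slide":[-0.02,0,-0.06],"spin":0},{"grip":1,"slide":[-0.04,0,-0.11],"spin":0},{"grip":1,"slide":[-0.11,0,0],"spin":0},{"grip":1,"slide":[-0.11,0,0],"spin":0},{"grip":1,"slide":[-0.11,0,0],"spin":0},{"grip":1,"slide":[0,0,0],"spin":0}]}}

```text
time: 32.2
tool_pos: [0.3807, -0.0477, 0.1444]
ee_rot: [3.141, -0.001, 0.064]
wrist_force: [0.2, 0.2, 0.3]
width: 0.0004
finger_force: 0.0
```

```bash
python3 - <<'E'
from h import *
a=snapshot('top')[88:253,225:300];b=snapshot('side')[180:270,240:410]
cv2.imwrite('pics/c.png',np.hstack([cv2.resize(a,(270,590)),cv2.copyMakeBorder(cv2.resize(b,(520,276)),0,314,0,0,0)])[:,:,::-1])
E
```

```text
(no output)
```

View pics/c.png

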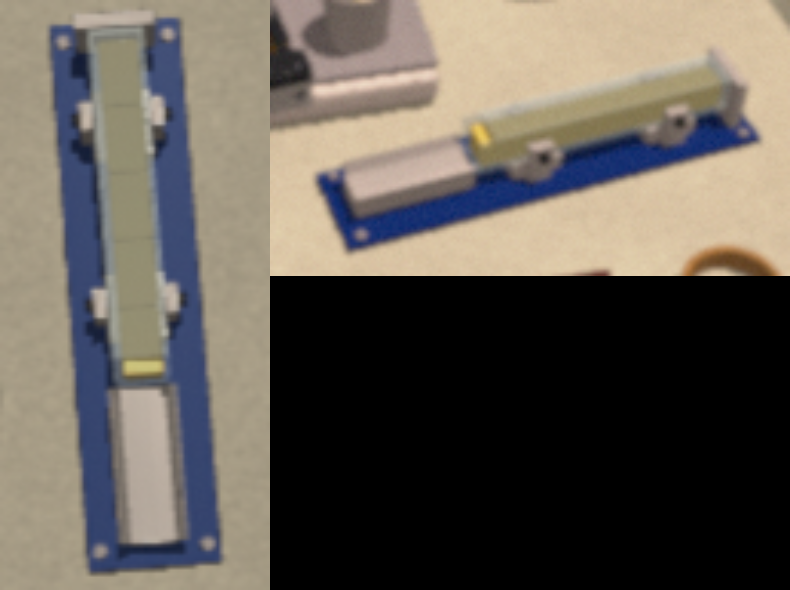

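>>> {"api": "arm_command", "payload": {"plan": [{"grip":-1,"slide":[0,0,0],"spin":0.744},{"grip":-1,"slide":[0,0,-0.1],"spin":0},{"grip":-1,"slide":[0.072,-0.0925,0],"spin":0},{"grip":-1,"slide":[0.072,-0.0925,0],"spin":0},{"grip":-1,"slide":[0.072,-0.0925,0],"spin":0},{"grip":-1,"slide":[0.072,-0.0925,0],"spin":0},{"grip":-1,"slide":[0,0,0],"spin":0},{"grip":-1,"slide":[0,0,0],"spin":0}]}}

```text
time: 33.3
tool_pos: [0.5284, 0.1371, 0.1943]
ee_rot: [3.141, 0.001, 0.001]
wrist_force: [0.7, -0.6, 0.3]
width: 0.0773
finger_force: 0.0
```

```bash
python3 - <<'E'
from h import *
go([.524,.137,.079],0.)
im=cv2.imread('pics/side0.png')
# cup in side0: enlarge for measuring
a=cv2.resize(im[135:235,210:360],None,fx=5.2,fy=5.2,interpolation=cv2.INTER_CUBIC);cv2.imwrite('pics/cup.png',a)
E
```

```text
delta units [-8.600e-03  1.000e-04  2.306e-01] spin units 0.01
```

View pics/cup.png

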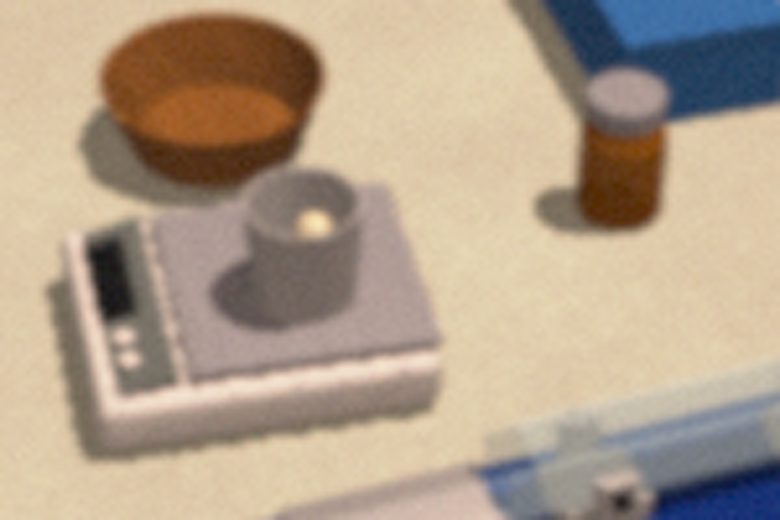

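```bash
python3 - <<'E'
from h import *
g=lambda u,v,z:px2w('side',210+u/5.2,135+v/5.2,z).round(4)
print('cup',g(303,206,.116),'dish',g(213,82,.05),'pan corners',g(385,187,.05),g(440,340,.05),g(185,383,.05),g(150,215,.05))
E
```

```text
cup [0.524  0.1369 0.116 ] dish [0.5219 0.3587 0.05  ] pan corners [0.5973 0.2232 0.05  ] [0.5878 0.0779 0.05  ] [0.4399 0.0822 0.05  ] [0.4537 0.2355 0.05  ]
```

>>> {"api": "arm_command", "payload": {"plan": [{"grip":-1,"slide":[-0.008,0,0],"spin":0},{"grip":-1,"slide":[0,0,0],"spin":0}]}}

```text
time: 33.55
tool_pos: [0.5233, 0.136, 0.1957]
ee_rot: [-3.142, -0.001, -0.001]
wrist_force: [-0.2, -0.6, -0.6]
width: 0.0934
finger_force: 0.0
```

>>> {"api": "arm_command", "payload": {"plan": [{"grip":-1,"slide":[0.001,-0.002,0.1],"spin":0},{"grip":-1,"slide":[0,0,0.08],"spin":0},{"grip":-1,"slide":[0,0,0.049],"spin":0},{"grip":-1,"slide":[0,0,0],"spin":0},{"grip":0.8,"slide":[0,0,0],"spin":0},{"grip":0.8,"slide":[0,0,0],"spin":0},{"grip":0.8,"slide":[0,0,0],"spin":0},{"grip":0.8,"slide":[0,0,0],"spin":0}]}}

```text
time: 34.55
tool_pos: [0.5254, 0.1386, 0.0824]
ee_rot: [-3.14, -0.004, 0.0]
wrist_force: [-1.1, 1.7, 4.9]
width: 0.0683
finger_force: 30.0
```

>>> {"api": "arm_command", "payload": {"plan": [{"grip":0.8,"slide":[0,0,-0.05],"spin":0},{"grip":0.8,"slide":[0,0,-0.09],"spin":0},{"grip":0.8,"slide":[0,0,0],"spin":0},{"grip":0.8,"slide":[0,0,0],"spin":0}]}}

```text
time: 35.05
tool_pos: [0.5234, 0.1376, 0.1491]
ee_rot: [3.141, 0.002, -0.0]
wrist_force: [-0.7, 0.0, -1.8]
width: 0.0684
finger_force: 30.0
```

```bash
python3 - <<'E'
from h import *
print(sensors.get_obs()['tool_pos'])
go([.4695,.361,.16],0.)
b=snapshot('side')[60:220,190:380]
cv2.imwrite('pics/cup2.png',cv2.resize(b[:,:,::-1],None,fx=3,fy=3,interpolation=cv2.INTER_CUBIC))
E
```

```text
[0.52344186 0.13764933 0.14905146]
delta units [-0.108  -0.4467 -0.022 ] spin units -0.0
```

View pics/cup2.png

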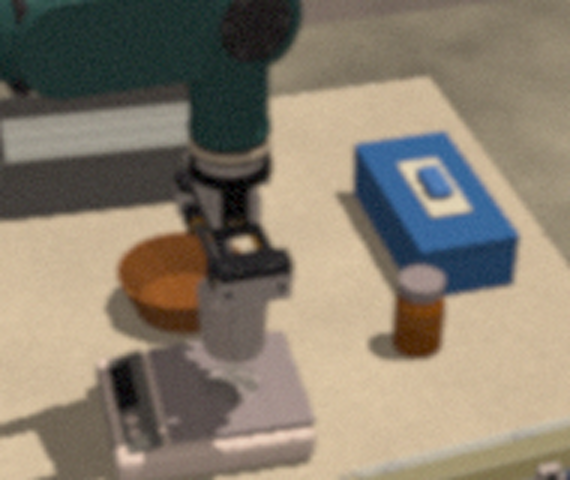

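>>> {"api": "arm_command", "payload": {"plan": [{"grip":0.8,"slide":[0,0,0.08],"spin":0},{"grip":0.8,"slide":[0,0,0.04],"spin":0},{"grip":0.8,"slide":[0,0,0.01],"spin":0},{"grip":0.8,"slide":[0,0,0],"spin":0},{"grip":-0.9,"slide":[0,0,0],"spin":0},{"grip":-0.9,"slide":[0,0,0],"spin":0},{"grip":-0.9,"slide":[0,0,0],"spin":0},{"grip":-0.9,"slide":[0,0,-0.06],"spin":0},{"grip":-0.9,"slide":[0,0,0],"spin":0}]}}

```text
time: 36.22
tool_pos: [0.5262, 0.1383, 0.1182]
ee_rot: [-3.141, -0.006, 0.0]
wrist_force: [0.7, 0.3, 0.8]
width: 0.0893
finger_force: 0.0
```

>>> {"api": "arm_command", "payload": {"plan": [{"grip":0.8,"slide":[0,0,0],"spin":0},{"grip":0.8,"slide":[0,0,0],"spin":0},{"grip":0.8,"slide":[0,0,0],"spin":0},{"grip":0.8,"slide":[0,0,0],"spin":0},{"grip":0.8,"slide":[0,0,0],"spin":0}]}}

```text
time: 36.85
tool_pos: [0.5239, 0.1379, 0.1149]
ee_rot: [3.141, 0.001, -0.0]
wrist_force: [0.6, -0.5, -1.9]
width: 0.0687
finger_force: 30.0
```

>>> {"api": "arm_command", "payload": {"plan": [{"grip":0.8,"slide":[0,0,-0.05],"spin":0},{"grip":0.8,"slide":[0,0,-0.05],"spin":0},{"grip":0.8,"slide":[0,0,0],"spin":0},{"grip":0.8,"slide":[0,0,0],"spin":0}]}}

```text
time: 37.35
tool_pos: [0.5237, 0.1379, 0.1643]
ee_rot: [3.141, 0.002, -0.0]
wrist_force: [0.0, 0.0, -2.4]
width: 0.0683
finger_force: 30.0
```

>>> {"api": "arm_command", "payload": {"plan": [{"grip":0.8,"slide":[-0.0475,-0.089,0],"spin":0},{"grip":0.8,"slide":[-0.0475,-0.089,0],"spin":0},{"grip":0.8,"slide":[-0.0475,-0.089,0],"spin":0},{"grip":0.8,"slide":[-0.0475,-0.089,0],"spin":0},{"grip":0.8,"slide":[-0.0475,-0.089,0],"spin":0},{"grip":0.8,"slide":[0,0,0.07],"spin":0},{"grip":0.8,"slide":[0,0,0.068],"spin":0},{"grip":0.8,"slide":[0,0,0],"spin":0}]}}

```text
time: 38.35
tool_pos: [0.4024, 0.3585, 0.0914]
ee_rot: [3.135, 0.009, 0.0]
wrist_force: [-1.4, -0.0, -1.9]
width: 0.0681
finger_force: 30.0
```

>>> {"api": "arm_command", "payload": {"plan": [{"grip":0.8,"slide":[0.02,0,0],"spin":0},{"grip":0.8,"slide":[0.02,0,0],"spin":0},{"grip":0.8,"slide":[0.02,0,0],"spin":0},{"grip":0.8,"slide":[0,0,0],"spin":0}]}}

```text
time: 38.85
tool_pos: [0.4368, 0.3611, 0.0983]
ee_rot: [-3.139, -0.001, -0.001]
wrist_force: [-3.1, 0.2, 2.0]
width: 0.0683
finger_force: 30.0
```

```bash
python3 - <<'E'
from h import *
a=snapshot('side')[90:210,170:330];b=snapshot('top')[150:290,50:210]
r=lambda i:cv2.resize(i[:,:,::-1],(395,340),interpolation=cv2.INTER_CUBIC)
cv2.imwrite('pics/t1.png',np.hstack([r(a),r(b)]))
E
```

```text
(no output)
```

View pics/t1.png

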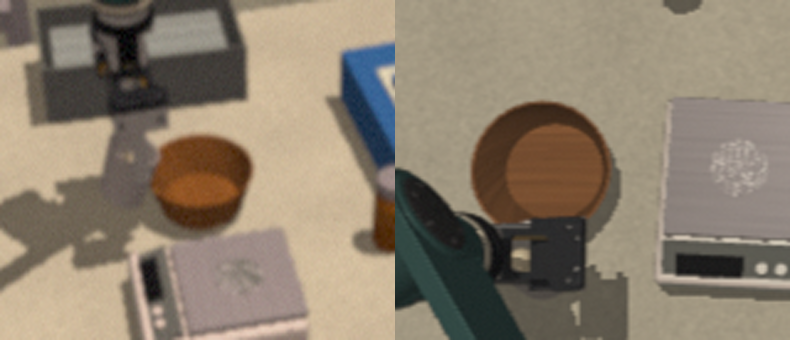

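>>> {"api": "arm_command", "payload": {"plan": [{"grip":0.8,"slide":[0.02,0,0],"spin":0},{"grip":0.8,"slide":[0.02,0,0],"spin":0},{"grip":0.8,"slide":[0.02,0,0],"spin":0},{"grip":0.8,"slide":[0.02,0,0],"spin":0},{"grip":0.8,"slide":[0.02,0,0],"spin":0},{"grip":0.8,"slide":[0,0,0],"spin":0}]}}

```text
time: 39.7
tool_pos: [0.4872, 0.3604, 0.0966]
ee_rot: [-3.141, -0.002, -0.001]
wrist_force: [-0.4, -0.6, 2.3]
width: 0.0682
finger_force: 30.0
```

>>> {"api": "arm_command", "payload": {"plan": [{"grip":0.8,"slide":[0,0,0.016],"spin":0},{"grip":0.8,"slide":[0,0,0.016],"spin":0},{"grip":0.8,"slide":[0,0,0],"spin":0},{"grip":0.8,"slide":[0,0,0],"spin":0}]}}

```text
time: 40.2
tool_pos: [0.4872, 0.3608, 0.082]
ee_rot: [-3.14, -0.005, -0.0]
wrist_force: [3.8, -0.3, 4.9]
width: 0.068
finger_force: 30.0
```

```bash
python3 - <<'E'
from h import *
a=snapshot('side')[90:210,170:330];b=snapshot('top')[150:290,50:210]
r=lambda i:cv2.resize(i[:,:,::-1],(395,340),interpolation=cv2.INTER_CUBIC)
cv2.imwrite('pics/t2.png',np.hstack([r(a),r(b)]))
E
```

```text
(no output)
```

View pics/t2.png

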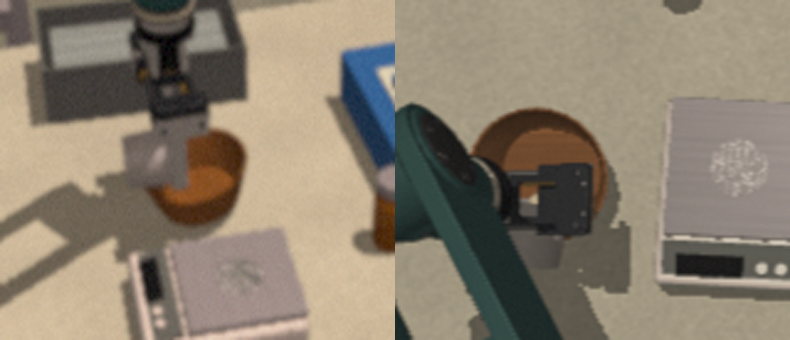

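>>> {"api": "arm_command", "payload": {"plan": [{"grip":0.8,"slide":[0,0,0.012],"spin":0},{"grip":0.8,"slide":[0,0,0.012],"spin":0},{"grip":0.8,"slide":[0,0,0],"spin":0},{"grip":0.8,"slide":[0,0,0],"spin":0},{"grip":0.8,"slide":[0,0,0],"spin":0},{"grip":0.8,"slide":[0,0,0],"spin":0}]}}

```text
time: 41.05
tool_pos: [0.4858, 0.3605, 0.0687]
ee_rot: [-3.141, -0.001, -0.0]
wrist_force: [3.8, 0.8, 4.1]
width: 0.0674
finger_force: 30.0
```

```bash
cat >> h.py <<'E'
def balls():
    for n,(y0,y1,x0,x1) in dict(side=(120,190,210,300),top=(180,275,75,150)).items():
        h=cv2.cvtColor(snapshot(n),cv2.COLOR_RGB2HSV)[y0:y1,x0:x1]
        m=((h[...,1]<110)&(h[...,2]>150)&(h[...,0]<32)&(h[...,1]>30)).astype('uint8')
        k,_,s,c=cv2.connectedComponentsWithStats(m)
        print(n,[(s[i,4],(c[i]+[x0,y0]).round().tolist()) for i in range(1,k) if s[i,4]>6])
E
python3 -c "
from h import *
balls()"
```

```text
side [(np.int32(2872), [277.0, 157.0]), (np.int32(274), [217.0, 139.0]), (np.int32(16), [234.0, 147.0]), (np.int32(9), [211.0, 157.0]), (np.int32(13), [247.0, 158.0]), (np.int32(191), [217.0, 183.0])]
top [(np.int32(2451), [122.0, 204.0]), (np.int32(12), [105.0, 229.0]), (np.int32(7), [107.0, 233.0]), (np.int32(71), [77.0, 269.0])]
```

>>> {"api": "arm_command", "payload": {"plan": [{"grip":0.8,"slide":[0,0,-0.06],"spin":0},{"grip":0.8,"slide":[0,0,-0.06],"spin":0},{"grip":0.8,"slide":[0.04,0,0],"spin":0},{"grip":0.8,"slide":[-0.04,0,0],"spin":0},{"grip":0.8,"slide":[0.04,0,0],"spin":0},{"grip":0.8,"slide":[0,0,0],"spin":0},{"grip":0.8,"slide":[0,0,0],"spin":0},{"grip":0.8,"slide":[0,0,-0.08],"spin":0},{"grip":0.8,"slide":[0,0,0],"spin":0}]}}

```text
time: 42.28
tool_pos: [0.5065, 0.3616, 0.1721]
ee_rot: [-3.138, -0.006, 0.0]
wrist_force: [0.2, -0.2, -2.0]
width: 0.0677
finger_force: 30.0
```

```bash
python3 - <<'E'
from h import *
for n,f,(y0,y1,x0,x1) in(('side','side0',(138,170,228,274)),('top','top0',(190,250,80,140))):
    a=cv2.cvtColor(snapshot(n),cv2.COLOR_RGB2HSV)[y0:y1,x0:x1]
    print(n);
    if n=='side': print('\n'.join(''.join('o' if (p[2]>130 and 20<p[1]<125 and 8<p[0]<32) else ('w' if p[1]>=125 and p[2]>60 else '.') for p in r) for r in a))
    else: print('\n'.join(''.join('o' if (p[2]>130 and 20<p[1]<125 and 8<p[0]<32) else ('w' if p[1]>=125 and p[2]>60 else '.') for p in r) for r in a))
E
```

```text
side
oooooooooooooooooowwwwwwwww.oooooooooooooooooo
oooooooooooooowwwwwwwwwwwwwwwwwwwooooooooooooo
oooooooooowwwwwwwwwwwwwwwwwwwwwwwww.oooooooooo
ooooooooowwwwwwwwwwwwwwwwwwwwwwwwwwww.oooooooo
ooooooowwwwwwwwwwwwwwwwwwwwwwwwwwwwwwww.oooooo
ooooowwwwwwwwwwwwwwwwwwwwwwwwwwwwwwwwwwwwooooo
oooo.wwwwwwwwwwwwwwwwwwwwwwwwwwwwwwwwwwwwwoooo
ooo.wwwwwwwwwwwwwwwwwwwwwwwwwwwwwwwwwwwwww.ooo
oo.wwwwwwwwwwwwwwwwwwwwwwwwwwwwwwwwwwwwwwwwooo
oo.wwwwwwwwwwwwwwwwwwwwwwwwwwwwwwwwwwwwwwwwooo
o.wwwwwwwwwwwwwwwwwwwwwwwwwwwwwwwwwwwwwwwww.oo
o.wwwwwwwwwwwwwwwwwwwwwwwwwwwwwwwwwwwwwwwww.oo
o.wwwwwwwwwwwoooowwwwwwwwwwwwwwwwwwwwwwwwww.oo
o.wwwwwwwwwwoooooowwwooowwwwwwwwwwwwwwwwwww.oo
oo.wwwwwwwwwooooooowooooowwwwwwwwwwwwwwwwwwooo
o..wwwwwwwwwoooooooooooooowwwwwwwwwwwwwwww.ooo
o..wwwwwwwwwoooooooooooooowwwwwwwwwwwwwwww.ooo
...wwwwwwww...oooooooooooowwwwwwwwwwwwwwwwoooo
....wwwwooooo....ooooooooowwwwwwwwwwwwwwwooooo
....www.oooooo.w.oooooooowwwwwwwwwwwwwww.ooooo
.....wwoooooooowoooooooowwwwwwwwwwwwwwww.ooooo
......wwoooooooooooooooowwwwwwwwwwwwwww.oooooo
......ww..oooooooooooooowwwwwwwwwwwwwww.oooooo
.......wwwwwwo
[... 3372 characters left out ...]
oooo...wwwwwwwwwww.........oo
...........................w..ooooo...wwwwwwwwww..........oo
...........................ww........wwwwwwww.w..........ooo
............................www....wwwwwwww.ww..........oooo
....................................ww....ww...........ooooo
.........................................ww...........oooooo
........................................w.............ooooo.
.....................................w...............ooooo..
..................................w..................ooooo..
............................w........................ooooo..
............................................................
............................................................
```

>>> {"api": "arm_command", "payload": {"plan": [{"grip":0.8,"slide":[0.03,0.103,0],"spin":0},{"grip":0.8,"slide":[0.03,0.103,0],"spin":0},{"grip":0.8,"slide":[0.03,0.103,0],"spin":0},{"grip":0.8,"slide":[0.03,0.103,0],"spin":0},{"grip":0.8,"slide":[0,0,0.08],"spin":0},{"grip":0.8,"slide":[0,0,0.06],"spin":0},{"grip":0.8,"slide":[0,0,0],"spin":0},{"grip":0.8,"slide":[0,0,0],"spin":0}]}}

```text
time: 43.38
tool_pos: [0.5655, 0.1547, 0.0987]
ee_rot: [3.142, 0.0, 0.0]
wrist_force: [-0.7, 0.3, -0.2]
width: 0.0681
finger_force: 30.0
```

```bash
python3 - <<'E'
from h import *
go([.566,.155,.089])
a=snapshot('side')
cv2.imwrite('pics/s1.png',cv2.resize(a[70:230,190:390],(560,448),interpolation=cv2.INTER_CUBIC)[:,:,::-1])
t=snapshot('top')
cv2.imwrite('pics/s1t.png',t[:,:,::-1])
# ball detail in dish from top & side
for nm,im,(y0,y1,x0,x1) in(('side',a,(148,165,232,262)),('top',t,(210,246,85,135))):
    h=cv2.cvtColor(im[y0:y1,x0:x1],cv2.COLOR_RGB2HSV);print(nm)
    print('\n'.join(''.join('%d'%(p[2]//26) if (p[1]<135 and p[2]>70) else '.' for p in r) for r in h))
# scale front edge
for u,v in((70,240),(100,425)):print(px2w('side',210+u/5.2,135+v/5.2,.045))
E
```

```text
delta units [ 0.0011 -0.0006  0.0193] spin units None
side
..............................
..............................
.........56765................
........5788876.5676..........
........6788886678887.........
........56888776789886........
........56677666788886........
......5445555555677776........
....567655444566766665........
...568887543467887655.........
4..57888875556889875..........
33.46788877667788876..........
43...566778877778876..........
433.....5677766677776.........
4433......4555555666..........
4443..........................
4443.......................333
top
...................................4333333333.....
...................................4333333333.....
...................................4333333333.....
...................................4233333333.....
....................................233333332.....
.....................454............333333333.....
...................5566554..........4333333332....
..................567777654.........4333333333....
..................577877655.........4333333333....
.................56778876644........4333333333....

[... 695 characters left out ...]
5778875333333333..
........................567776645677775333333333..
5......................5678877654666664333333333..
5......................5778877654455554333333333..
64.....................5677777653344332233333333..
655....................5667776543......233333333..
6655...................4566665533.....3.33333333..
66655...................34555433........333333332.
666655...................333333........3333333333.
6666655................................4333333333.
66666654..............................43333333333.
6666665444..........................4433333333333.
666666665444.......................44333333333333.
[0.40372047 0.2313223  0.045     ]
[0.38818621 0.06687003 0.045     ]
```

```bash
python3 - <<'E'
from h import *
for p in((106.5,218.5),(101,226.5),(116,225),(120,232),(112,236)):
    w=px2w('top',*p,.017);print(w.round(3),np.hypot(*(w[:2]-[.5215,.361])).round(3),np.array(w2px('side',w)).round(1)-[232,148])
E
```

```text
[0.528 0.382 0.017] 0.022 [19.4  6.6]
[0.506 0.396 0.017] 0.038 [12.4  5.3]
[0.51  0.356 0.017] 0.012 [16.1 11.8]
[0.491 0.345 0.017] 0.034 [11.4 14.6]
[0.481 0.366 0.017] 0.041 [ 7.  11.5]
```

View pics/s1.png

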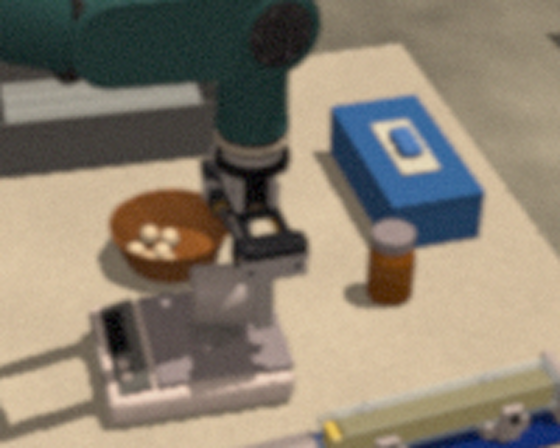

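```bash
python3 - <<'E'
from h import *
a=cv2.imread('pics/top0.png').astype(int);b=cv2.imread('pics/s1t.png').astype(int)
d=(abs(a-b).max(2)>30).astype('uint8'); 
k,_,s,c=cv2.connectedComponentsWithStats(d)
print([(s[i].tolist(),c[i].round().tolist()) for i in range(1,k) if s[i,4]>12])
S=cv2.cvtColor(snapshot('side'),cv2.COLOR_RGB2HSV)
print('\n'.join(''.join('%d'%(p[2]//26) if p[1]<60 else 'w' if p[1]>125 else '.' for p in r) for r in S[140:195:1,250:305]))
E
```

```text
[([97, 153, 170, 267, 21630], [176.0, 293.0]), ([328, 170, 15, 24, 280], [336.0, 181.0]), ([259, 188, 12, 6, 67], [264.0, 190.0]), ([328, 208, 14, 24, 272], [335.0, 219.0]), ([369, 208, 19, 25, 270], [379.0, 220.0]), ([328, 243, 16, 23, 274], [335.0, 254.0]), ([364, 244, 16, 24, 270], [372.0, 255.0]), ([350, 352, 210, 68, 6768], [482.0, 394.0]), ([208, 377, 3, 12, 21], [209.0, 383.0]), ([229, 406, 42, 14, 162], [250.0, 411.0]), ([292, 413, 3, 7, 16], [293.0, 417.0]), ([472, 412, 4, 8, 25], [474.0, 416.0])]
wwwwwwwwwwww...11.1..23343321.0w0..133457...........8..
wwwwwwwwwwwww....w.w..233332..ww..w123457..............
wwwwwwwwwwwwwww.wwwww..33432.......12345...............
wwwwwwwwwwwwwwwwwwwww..33332..w....1223.....8..........
wwwwwwwwwwwwwwwwwww....22332..w..1111123...............
wwwwwwwwwwwwwwwww..2111122211111.00001124..............
wwwwwwwwwwwwwwwwww..1222111100111.12..1135.............
wwwwwwwwwwwwwwwwwww.223321001122.3......24.......8...8.
wwwwwwwwwwwwwwwwwww..233211123.5......ww135.8..........
wwwwwwwwwwwwwwwwwwwww223221124........ww.2....8........
wwwwwwwwwwwwwwwwwwwww1223211
[... 1791 characters left out ...]
3344344444567...............
3333333333333333333333333333333344444567...............
33333333333333333333333333334444444445677........8.8..8
33333332333333233323333333334544444445667..............
33333333322222222222222223334555444455667.......88.....
333333333223232222222.2222334555555666667..............
333333333333322323322222233345666666666677.............
3333333332333333332233222333456666666666677............
3333333333333333322233322333456666666666667............
3333333333333333333233333333455666666666667............
3333333333333333322323333333345555666666667............
33333333333333433333333333333334455666666667...........
33333333333334443333333333333334456666666667...........
```

```bash
python3 - <<'E'
from h import *
for w in((.49,.32,.017),(.52,.31,.017),(.53,.335,.017),(.56,.34,.017),(.56,.37,.017),(.5,.3,.03)): print(w,np.array(w2px('side',w)).round(),np.array(w2px('top',w)).round())
E
```

```text
(0.49, 0.32, 0.017) [245. 167.] [130. 232.]
(0.52, 0.31, 0.017) [254. 167.] [134. 221.]
(0.53, 0.335, 0.017) [255. 162.] [124. 217.]
(0.56, 0.34, 0.017) [264. 160.] [123. 206.]
(0.56, 0.37, 0.017) [262. 155.] [111. 206.]
(0.5, 0.3, 0.03) [249. 167.] [136. 228.]
```

>>> {"api": "arm_command", "payload": {"plan": [{"grip":0.8,"slide":[0,0.03,-0.02],"spin":0},{"grip":0.8,"slide":[0,0.04,0],"spin":0},{"grip":0.8,"slide":[0,0.04,0],"spin":0},{"grip":0.8,"slide":[0,0.03,0],"spin":0},{"grip":0.8,"slide":[0,0,0],"spin":0}]}}

```text
time: 44.15
tool_pos: [0.5654, 0.0828, 0.1082]
ee_rot: [3.142, 0.0, -0.003]
wrist_force: [0.2, 0.1, -1.6]
width: 0.0681
finger_force: 30.0
```

```bash
python3 - <<'E'
from h import *
t=snapshot('top')
h=cv2.cvtColor(t[200:250,82:145],cv2.COLOR_RGB2HSV)
print('\n'.join(''.join('%d'%(p[2]//26) if (p[1]<135 and p[2]>70) else '.' for p in r) for r in h))
E
```

```text
66666665.......................................5666666666666666
6666665.........2.......................2.......566666666666666
666665...........................................56666666666666
666654...........................................45666666666666
66654.............................................4666666666666
6665..............................................4566666666666
665................................................566666666666
664.................................................56666666666
65..................................................56666666666
64..................................................45666666666
5....................................................4566666666
5....................................................4566666666
......................................................566666666
......................................................456666666
......................................................445666666
........................454...........................444566666
......................4566554.........................443566666
............
[... 1399 characters left out ...]
6655...................4566665433..........44333333356666666
66666655...................34555432..........443333333456666666
666666655...................33333...........4433333334566666666
6666666655.................................44333333345666666666
66666666654..............................4433333333456666666666
6666666665444..........................443333333333456666666666
66666666666544........................4433333333344566666666666
666666666665433444.................4443333333333356666666666666
6666666666665443334444........444433333333333333456666666666666
666666666666665433333334444444333333333333333334566666666666666
666666666666666543333333333333333333443333334445666666666666666
```

>>> {"api": "arm_command", "payload": {"plan": [{"grip":0.8,"slide":[0,-0.07,0],"spin":0},{"grip":0.8,"slide":[0,-0.074,0],"spin":0},{"grip":0.8,"slide":[0,0,0.02],"spin":0},{"grip":0.8,"slide":[0,0,0.012],"spin":0},{"grip":0.8,"slide":[0,0,0],"spin":0},{"grip":0.8,"slide":[0,0,0],"spin":0}]}}

```text
time: 44.95
tool_pos: [0.5656, 0.1557, 0.0925]
ee_rot: [3.141, -0.0, -0.001]
wrist_force: [-0.3, 0.2, -0.5]
width: 0.0677
finger_force: 30.0
```

>>> {"api": "arm_command", "payload": {"plan": [{"grip":-0.6,"slide":[0,0,0],"spin":0},{"grip":-0.6,"slide":[0,0,0],"spin":0},{"grip":-0.6,"slide":[0,0,0],"spin":0},{"grip":-0.6,"slide":[0,0,0],"spin":0},{"grip":-0.6,"slide":[0,0,0],"spin":0}]}}

```text
time: 45.58
tool_pos: [0.5657, 0.1564, 0.0927]
ee_rot: [3.141, -0.001, -0.0]
wrist_force: [0.7, -0.8, 0.4]
width: 0.0754
finger_force: 0.3
```

```bash
python3 - <<'E'
from h import *
a=snapshot('side')
h=cv2.cvtColor(a[150:205,235:305],cv2.COLOR_RGB2HSV)
print('\n'.join(''.join('%d'%(p[2]//26) if p[1]<60 else 'w' if p[1]>125 else '.' for p in r) for r in h))
for w in((.5045,.123,.083),(.5705,.123,.083),(.5045,.154,.114),(.5705,.154,.12)):print(np.array(w2px('side',w)).round()-[235,150])
E
```

```text
wwwwww....wwwwwwwwwwwwwwwwwwwwwwwww.22211112.........w.24........8....
wwwww......www...wwwwwwwwwwwwwwwwww..2221123.........w.134............
wwwww.............wwwwwwwwwwwwwwwwww.22221236.........w.235...........
wwwww..............wwwwwwwwwwwwwwwww..2221135.........w.124.5.........
wwwww..............wwwwwwwwwwwwwwww..3222112...........11122334.......
wwwww..............wwwwwwwwwwwwwww....212111234.4.33221111111234......
w..................wwwwwwwwwwwwwww...531111112222211111111111123......
........w.........wwwwwwwwwwwwwww......21111111111111111111111124.....
........w........wwwwwwwwwwwwwwww......11111111111111111111221123.....
w................wwwwwwwwwwwwwww......31111121111111111111221111.6....
ww...............wwwwwwwwwwwwwww.....6.111112111111111111111111235....
wwwww.............wwwwwwwwwwwwww.......11111111111111011111111124...8.
wwwwwwww.........wwwwwwwwwwwwww.......31.1111111111111111222233346....
.wwwwwwwwwwwwwwwwwwwwwwwwwwwwww........111111111121222223333334456....
.wwwwwwwwwwwwwwwwwwwwwwwwwwwww..........1222122232333333434433346.....
...wwwwwwwwwwwwwwwwwwwwwwwwwww..6..
[... 2144 characters left out ...]
5666666667...........
222222344333333333333444433333333333333333333345566666666677...8......
222222344433333333445555433333333333333333333456666666666667..........
332222344433333444556665433333333333333333333455666666666667..........
4322223444334445566666654333333333333333333333445566666666667.........
432222234444555666666665433333333333333333333334455566655556......8...
322222334555666666666655433333333333333333333334455555555556..........
433333344555666666666654333333333333333333333434455555666677..........
6544444455666666666666543333333333333434444444456677778888888......8..
7654444456665666666666554333333334444444444555578888888988888.......8.
[28. 37.]
[50. 34.]
[25. 23.]
[47. 17.]
```

>>> {"api": "arm_command", "payload": {"plan": [{"grip":-0.6,"slide":[-0.045,0,0],"spin":0},{"grip":-0.6,"slide":[-0.043,0,0],"spin":0},{"grip":-0.6,"slide":[0,0,0],"spin":0},{"grip":0.8,"slide":[0,0,0],"spin":0},{"grip":0.8,"slide":[0,0,0],"spin":0},{"grip":0.8,"slide":[0,0,0],"spin":0},{"grip":0.8,"slide":[0,0,0],"spin":0}]}}

```text
time: 46.5
tool_pos: [0.5222, 0.1565, 0.0927]
ee_rot: [-3.141, -0.001, -0.0]
wrist_force: [0.8, 0.5, 1.3]
width: 0.0648
finger_force: 29.1
```

```bash
python3 - <<'E'
from h import *
o=sensors.get_obs();print(o['width'],o['finger_force'],o['tool_pos'],o['wrist_force'])
E
```

```text
0.06483879560850314 29.131417604039598 [0.52222659 0.15649048 0.09272847] [0.77166463 0.53642981 1.34754169]
```

>>> {"api": "arm_command", "payload": {"plan": [{"grip":-0.6,"slide":[0,0,0],"spin":0},{"grip":-0.6,"slide":[0,0,0],"spin":0},{"grip":-0.6,"slide":[0,0,0],"spin":0},{"grip":-0.6,"slide":[-0.034,0,0],"spin":0},{"grip":-0.6,"slide":[0,0,0],"spin":0},{"grip":0.8,"slide":[0,0,0],"spin":0},{"grip":0.8,"slide":[0,0,0],"spin":0},{"grip":0.8,"slide":[0,0,0],"spin":0},{"grip":0.8,"slide":[0,0,0],"spin":0}]}}

```text
time: 47.62
tool_pos: [0.5049, 0.1565, 0.0926]
ee_rot: [-3.141, -0.001, -0.0]
wrist_force: [1.1, 0.3, 0.6]
width: 0.0615
finger_force: 29.7
```

```bash
python3 - <<'E'
from h import *
a=snapshot('side')
h=cv2.cvtColor(a[162:205,235:300],cv2.COLOR_RGB2HSV)
print('\n'.join(''.join('%x'%(p[2]//16) if p[1]<60 else 'w' if p[1]>125 else '.' for p in r) for r in h))
E
```

```text
wwwwwwww.........22233343232222232223322224......................
.wwwwwwwwwwwwwww.22224443233322222222222224.a....................
..wwwwwwwwwwwwww.22223333333322222.12222224.a....................
..wwwwwwwwwwwwww..22223222222122121222333458a................c...
....wwwwwwwwwwwww...221211222222233444455668a....................
7...wwwwwwwwwwwwww...22222233344455566666678bc...................
......wwwwwwwwwww...433344455566666666665579bcc..................
.76.6....wwwwwwwww..555566666666666666654579bc.cc................
..............www..5666666666666666666655579bbbbbc...............
..77...............6666566666666666666666679bbbaabc..d...........
.......6..........6666545666666666766667789abcbaaabc.............
.........6..7....877655556666666677788899aabbbbaaab..............
.........77766678998766666666667889aaabbbbbccbaa9aab......d......
........8776556789987666666666679abbbbbbbbbbcbaaaaab.............
...b.877666555568998755566666678abcbbbbbbbbbbbaa9aabc............
.7897655555555557787654566666668abbbbbbbbbbbbaaaaaabc............
55777655555555555666656667766678abbbbbbabbba
[... 1037 characters left out ...]
555567777777777777789aaaaaaaaaaaacc.....
333445677666799865666655555567999999999999999aaaaaaaaaaaaab......
3443446776668887555655555555689aaaaaaaaaaaaaaaaaaaaaaaaaaabcd....
4444445776666765555555555556799aaaaaaaaaaaaaaaaaaaaaaaaaaabc.....
544434567765555555555555556799aaaaaaaaaaaaaaaaaaaaaaaaaaaaac.....
65444356776555555555555556789aaaaaaaaaaaaaaaaaaaaaaaaaaaa99ac....
6544444577665555665565556789aaaaaaaaaaaaaaaaaaaaaa999999989a.....
654444456776666666555555668aaaaaaaaaaaaaaaaaa99999998888889b.....
986443456777776566555555567899aaaaaaaa9999999888888899aabbb....d.
cb865445677766555555555556677899999988888888889aabbbccddeedd.....
db86544467765565555555555566677888888889abbbabcdeedeeeeeeeedc....
```

>>> {"api": "arm_command", "payload": {"plan": [{"grip":0.8,"slide":[0,0,-0.045],"spin":0},{"grip":0.8,"slide":[0,0,-0.045],"spin":0},{"grip":0.8,"slide":[-0.1,0,0],"spin":0},{"grip":0.8,"slide":[-0.1,0,0],"spin":0},{"grip":0.8,"slide":[-0.106,0,0],"spin":0},{"grip":0.8,"slide":[0,0,0],"spin":0},{"grip":0.8,"slide":[0,0,0.04],"spin":0},{"grip":0.8,"slide":[0,0,0.03],"spin":0},{"grip":0.8,"slide":[0,0,0],"spin":0}]}}

```text
time: 48.8
tool_pos: [0.3509, 0.156, 0.1009]
ee_rot: [3.14, 0.004, -0.0]
wrist_force: [0.1, 0.3, -0.9]
width: 0.0615
finger_force: 29.7
```

>>> {"api": "arm_command", "payload": {"plan": [{"grip":0.8,"slide":[0,0,0.015],"spin":0},{"grip":0.8,"slide":[0,0,0.015],"spin":0},{"grip":0.8,"slide":[0,0,0.015],"spin":0},{"grip":0.8,"slide":[0,0,0],"spin":0}]}}

```text
time: 49.3
tool_pos: [0.3514, 0.1564, 0.0795]
ee_rot: [3.141, 0.0, -0.0]
wrist_force: [-0.3, 0.0, 0.5]
width: 0.0615
finger_force: 29.7
```

```bash
cat >> h.py <<'E'
def amap(y0,y1,x0,x1):
    h=cv2.cvtColor(snapshot('side')[y0:y1,x0:x1],cv2.COLOR_RGB2HSV)
    print('\n'.join(''.join('%x'%(p[2]//16) if p[1]<60 else 'w' if p[1]>125 else '.' for p in r) for r in h))
E
python3 - <<'E'
from h import *
print(sensors.get_obs()['tool_pos'],np.array(w2px('side',(.36,.1565,.075))))
amap(150,215,195,260)
E
```

```text
[0.35144835 0.15638948 0.07954054] [212.87366982 191.12405266]
3.11.w10ww..w.124579...............wwwwwwwwwww....wwwwwwwwwwwwwww
433221...1w0w.245679...............wwwwwwwwww......www...wwwwwwww
5554421.1w.ww.246678........c......wwwwwwwwww.............wwwwwww
445553..w0.w.w236667a..............wwwwwwwwww..............wwwwww
3456532.ww.1ww.35666........c......wwwwwwwwww..............wwwwww
2455542w0ww.w.1356667..............wwwwwwwwww..............wwwwww
13565521..w....356667...............wwwww..................wwwwww
23456531w0w.00125666.............7...www..................wwwwwww
2.45653..ww.0.134676.................www........w........wwwwwwww
w.466531111.w1.2466..............66.6.www................wwwwwwww
w.456531w.w.....45556..................www...............wwwwwwww
w.45553......w123445..............7.76..wwwww.............wwwwwww
w3345532.......1.2347..........767.7....wwwwwww...w......wwwwwwww
.333443211111w11.2237a..........7........wwwwwwwwwwwwwwwwwwwwwwww
643222.111w1212...2369............7..77...wwwwwwwwwwwwwwwwwwwwwww
..421.111.2234.....359b..........7...7....wwwww
[... 2552 characters left out ...]
.....66788889bddb877777aba99aaaaa9aaaa99
..........76...66......6.....766689a989aa97676679aa99aaaa99999988
.7.9.8....7...76....6.66.7.6...679ccb877877767778aa98989988888888
..8......7......6....66...6..7668adec967766767668ab97888889aaabab
.7...8.7....7..6.7...6..6...7.678adeda77766666778aba99ababcdeeddd
...........77....6......77....6.8adeda867777789abcddbcdedeeeeeeee
..7.7...7.6.............6.6.76..79cddb9889aaabdeeeeeeeeeeeeeedddd
.6..........7..6..6.776.....6..679bddcbbbcdddeeeeeeeeeeedddcbccbb
..7.6.7..6.......7..677.6.......78bdeeeeeeeeeeeeddddcccccbbaaaaaa
67..7.....7.......6...7..67....778bddeeeeeddddccccbbaaaaaa9999999
..7..7..7...7.6..7..7......6.6..78acdcccccccbbaaaaaa9999998998888
```

```bash
python3 - <<'E'
from h import *
for z in(.02,.03,.04,.05): print(z,px2w('side',224,178,z).round(3),px2w('side',230,208,z).round(3),px2w('side',229.5,212,z).round(3))
# scale corner bottom front-right in side0, at z=0: 
for u,v in((95,455),(97,400),(110,400)):print(px2w('side',210+u/5.2,135+v/5.2,0.).round(3))
# top0 front edge of scale
t=cv2.imread('pics/top0.png')[255:278,185:195].mean(1).astype(int);print(list(enumerate(t.tolist(),255)))
for v in(267,270,271):print(px2w('top',190,v,.04).round(3),px2w('top',190,v,.02).round(3))
E
```

```text
0.02 [0.413 0.278 0.02 ] [0.402 0.131 0.02 ] [0.397 0.114 0.02 ]
0.03 [0.411 0.265 0.03 ] [0.4  0.12 0.03] [0.395 0.103 0.03 ]
0.04 [0.409 0.253 0.04 ] [0.399 0.109 0.04 ] [0.394 0.092 0.04 ]
0.05 [0.408 0.24  0.05 ] [0.397 0.098 0.05 ] [0.392 0.081 0.05 ]
[0.387 0.091 0.   ]
[0.397 0.137 0.   ]
[0.405 0.135 0.   ]
[(255, [65, 71, 72]), (256, [47, 51, 52]), (257, [45, 48, 49]), (258, [45, 48, 49]), (259, [46, 49, 50]), (260, [46, 49, 50]), (261, [47, 50, 51]), (262, [47, 51, 52]), (263, [54, 59, 61]), (264, [99, 109, 115]), (265, [162, 177, 189]), (266, [154, 169, 183]), (267, [128, 141, 153]), (268, [88, 97, 103]), (269, [74, 84, 88]), (270, [72, 83, 88]), (271, [71, 82, 87]), (272, [85, 98, 105]), (273, [122, 143, 153]), (274, [124, 145, 155]), (275, [122, 143, 152]), (276, [123, 144, 154]), (277, [123, 144, 154])]
[0.399 0.156 0.04 ] [0.398 0.159 0.02 ]
[0.391 0.156 0.04 ] [0.39  0.159 0.02 ]
[0.389 0.156 0.04 ] [0.388 0.159 0.02 ]
```

>>> {"api": "arm_command", "payload": {"plan": [{"grip":0.8,"slide":[0,0,-0.05],"spin":0},{"grip":0.8,"slide":[0.024,0,0],"spin":0},{"grip":0.8,"slide":[0,0,0],"spin":0},{"grip":0.8,"slide":[0,0,0],"spin":0}]}}

```text
time: 49.85
tool_pos: [0.363, 0.1562, 0.1039]
ee_rot: [3.141, 0.002, -0.0]
wrist_force: [0.2, 0.0, -0.6]
width: 0.0616
finger_force: 29.7
```

```bash
python3 - <<'E'
from h import *
amap(160,205,200,250)
E
```

```text
.32234.66668.....w.479............www.............
842233566668.......3.7.9..7.776....wwwwww.........
8532235666679......245.55.6...676..wwwwwwww.......
..322345544567765422222334.6..6.....wwwwwwwwwwwwww
..32223333333333222222222356....7....wwwwwwwwwwwww
.422222222222222222222222346...6..7..wwwwwwwwwwwww
63222222222223222222222223.5.6........wwwwwwwwwwww
6322332222222222223332222245.....7.6....wwwwwwwwww
732233222322222222223222223...7.....6....wwwwwwwww
.422343222222222222222212246777..6.....6...wwwwwww
.42233222222211121122222235.9...................w.
9.22222221221222222334444569bb..87...6.676........
.631211222222334444555566679b.ba..................
.743232333445556666666666679abbbbb.......77...6776
.864444556665666666666655568abbbb........8.8888877
ca76666666666666666666554579abbbbcc.....aaaaaa9999
..97666666666666666666555678abbbbbbbb.bbbaaaaaaaa9
..97654566666666666666666778abbbba98abbaaaaaaaa99a
..a7544566666666667677778899bbccba989bba9999aaaaaa
..a86656666666666778899aaabbbbbbba978ab9999aa99aaa
...8766666666666789abbbbbbbbbbbbba9779a9899aaaaaaa
...988887656666668abbbcbbbcbb
[... 494 characters left out ...]
666667777777777777777666778aba99aaaa9
............87666667666666666666666566689aa99aaaaa
78.........b87666666666666666666666666679aa99aaaaa
..a...c.....97666666666666666665666556779aa999aaaa
............97666676666666666545555666778aa999aaaa
...........ca87788887666666664444566667689aa99aaaa
..b........cb999a......6.67775444577767779bb99aaaa
.............c........6.667876455799877779bba99aaa
.........................668775579ba876778ab9899aa
..................c......66777567aba8777689a999a9a
76....9..............8...667876568998767679a9999aa
........................6666776569aa9777679ab999aa
......7............6....6.6.77668bddb876668aba99aa
............7...76.6...6.66688878bddb877677aba99aa
```

>>> {"api": "arm_command", "payload": {"plan": [{"grip":0.8,"slide":[0,0,0.03],"spin":0},{"grip":0.8,"slide":[0,0,0.02],"spin":0},{"grip":0.8,"slide":[0,0,0.01],"spin":0},{"grip":0.8,"slide":[0,0,0],"spin":0}]}}

```text
time: 50.4
tool_pos: [0.3594, 0.1561, 0.0737]
ee_rot: [3.14, 0.01, 0.0]
wrist_force: [-9.8, -0.5, 8.4]
width: 0.0619
finger_force: 30.3
```

```bash
python3 - <<'E'
from h import *
amap(160,205,200,250)
E
```

```text
.566531w.....23566.........67.....www.............
.566531......23566.........766....wwwwwww.........
.45653......w224446..........7.7...wwwwwwww....w..
3355431.....11.2346......9.767.7....wwwwwwwwwwwwww
23343211111.1112236..................wwwwwwwwwwwww
3222121w11112.32.259.......7...7.7...wwwwwwwwwwwww
42211111122.4.....4.........6.....7....wwwwwwwwwww
522112233445......36.........7.7.7......wwwwwwwwww
632122455568a......5.b........7....66.....wwwwwwww
.42223566668a....w.4............7....6......wwwwww
.52223566668a......3589...........7...6..........w
..32235566679a.....24.56.a..............6.........
.74222455545677...2222335.a..............66.6.6...
.6322223333233332222222246..........9.......7.7777
.432222222222222222222233...............9.8.888887
742222222222222222222232247a............baaaaaa999
.42232222222222232233233236........bb.cbbaaaaaaaaa
.4223332222222222222322223479....a999bba9aaaaaaaaa
.43333222322222222222212123579a988779bba99aaaaaaaa
.522332222222222211212223345677766778ab999a9aaaaaa
.6322212.222221.22.3334445566676566689a9899aaaaaaa
.7422222122322344445556666677
[... 494 characters left out ...]
666689aa9999999999aabb98778ab999aaaaa
........976666666789999998988889abba9878aa99aaaaaa
..7......876666677899999888888889abb97789ba99aaaaa
....9....976666667889888888777778aba97678aa99aaaaa
..7.....b9876766678888887777777779aa97678aa999aaaa
.7........87766667788777777776666799987779ba999aaa
.8........a8766666777777766666666678876779bb99aaaa
...........8766666776766666666666677777779bb999aaa
7...6.....b9766666666666666666556777766778ab999aaa
..7..7...c.a7666666666666656665667776777789a999aaa
.7....7.....866666666656666677656777777777899999aa
7.....7.7.a.8766666666666667776568aa9777678ab999aa
...6676.....8766666666666.6777657adcb876678aba999a
67......7..7766666677..66.6778768bddb877777aba99aa
```

>>> {"api": "arm_command", "payload": {"plan": [{"grip":0.8,"slide":[-0.008,0,0],"spin":0},{"grip":0.8,"slide":[-0.004,0,0.01],"spin":0},{"grip":0.8,"slide":[0,0,0.01],"spin":0},{"grip":0.8,"slide":[0,0,0],"spin":0}]}}

```text
time: 50.95
tool_pos: [0.3536, 0.1559, 0.063]
ee_rot: [3.14, 0.01, -0.0]
wrist_force: [-8.2, -1.2, 4.3]
width: 0.062
finger_force: 30.2
```

```bash
python3 - <<'E'
from h import *
amap(160,205,200,250)
E
```

```text
5542.ww1.w.2456669.........7......www.............
5652w.wwww1235666.........76.7.....wwwww..........
6653.1w10w1.3566............7.777..wwwwwwww.......
565211w0w1112566....................wwwwwwwwwwwwww
565310w.....2466..........87..6.7....wwwwwwwwwwwww
5653.......124555........a...67...7..wwwwwwwwwwwww
5653..w....1.3345.....................wwwwwwwwwwww
4543....2.11122259...........77.7.......wwwwwwwwww
33.211..211.222248............7.77.......wwwwwwwww
221.11..1.2.....46................7.........wwwwww
21.112223.67....35................7.............ww
2112244456.......48.....................6.........
222.455667a....w.4.....d.............7....7.6...6.
32235666679......3...................9....7.77....
32234666678......3457...................9.88888888
4223456656788...322334.9................baaaaaa999
4222344444455.3322222246..........bb..bbbaaaaaa9aa
322222322322322222223335........ba99abbaaaaaaaaaaa
2222222222222222222333347ac..ba988779bba999aaaaaaa
2.222222222222222322333368aaa88766678ab999aaaaaaaa
32333222322222222332222247887765566789a999aa9aaaaa
33343334332223222322222235787
[... 494 characters left out ...]
6667777777788999a9aa9866678aba99aaaaa
.7666666666666777777788778999aaa99865678aba9aaaaaa
.7676666666666677888887778899aaa998656779ba99aaaaa
667877666666666778888877777899aaa98656778aa99aaaaa
7...9776666666667788777777677889998666778aa999aaaa
....a876666666667777777666666778887666678aba99aaaa
8....8766667666677777776666666667887777679bba9aaaa
.....87767666666777767666666665579a9877779bba99aaa
....77777666666677766666666665568bcb877678ab99a9aa
7..7.7.77666666666666665666677568bca8777679a999aaa
77.7.7.777666666666666666666776569a97777778a9999aa
.......776666666666666666667876679aa9777778ab9999a
...766.66666666666665566666788778cddb877678aba999a
........6666666666656666.66689999cddb876777aba99aa
```

>>> {"api": "arm_command", "payload": {"plan": [{"grip":0.8,"slide":[0,0,0.01],"spin":0},{"grip":0.8,"slide":[0,0,0.012],"spin":0},{"grip":0.8,"slide":[0,0,0],"spin":0}]}}

```text
time: 51.38
tool_pos: [0.3518, 0.1551, 0.0508]
ee_rot: [3.138, 0.014, -0.0]
wrist_force: [-10.2, -3.0, 3.1]
width: 0.0618
finger_force: 30.4
```

>>> {"api": "arm_command", "payload": {"plan": [{"grip":0.8,"slide":[0.005,0,0],"spin":0},{"grip":0.8,"slide":[0.005,0,0],"spin":0},{"grip":0.8,"slide":[0,0,0],"spin":0}]}}

```text
time: 51.75
tool_pos: [0.3524, 0.1548, 0.0495]
ee_rot: [3.137, 0.025, -0.0]
wrist_force: [-20.1, -2.5, 6.1]
width: 0.0619
finger_force: 31.2
```

```bash
python3 - <<'E'
from h import *
amap(160,210,195,250)
E
```

```text
655543332.w.w..w124579.........8..67...www.............
5555555431w.1w...24678............6.....wwwww..........
5344556531ww.www1246679.......8777......wwwwwwww.......
322345653.www....246668..........7..7....wwwwwwwwwwwwww
32234555421.www...45667a........7.........wwwwwwwwwwwww
.112356642wwwwwww24566.9.........7.7.......wwwwwwwwwwww
.21235664200....1245667.............7.7....wwwwwwwwwwww
.2w..56652.ww.w1w235667..........77.77......wwwwwwwwwww
..ww.566531...2..135667...............6........wwwwwwww
..ww.46653..w.w2..345569..............6..........wwwwww
..w.335553........22347............8.....7..........w.w
....3345432....1.111237...........c...7....76.6........
....323331111.1111.2236...................7............
....422211111.223.4..35...........d............7777.677
.....32211.22235......47a......................88888888
.c...321.2344557......36......................aaaaa9999
.....42223556668.......5................bbccbaaaaaaaaaa
.....52223566678a......47............ba99abbaaaaaaa9aaa
.....53223566677a......346....c.....988779bba9a9aaaaaaa
......422245655678....3233457abba988
[... 999 characters left out ...]
66667766668887777689bb99aaaa
..77.77776666666666666666666666666778abba876779bca9aaaa
..7...7766676666666666666666656677889cddb877778ab9999aa
..7.77..66666766666666666666665678999bdca8777789a999aaa
.7.777..666666666666666665665666789989aa97777779aa99aaa
7..7..7666666676666666666665655679ba889aa8777778aba99aa
..7.77..7666766666766666666666669bdc99bddb877778aba9aaa
77..77...76666666666666666666667aceda9bddb877778aba99aa
.7...77...7666666666666666566667acedb89aa98777779aa999a
7...7.....666666666666666656...79ceeb877877777678bb9899
...7....7.767666666666665666..779beec977676766668ab9888
.77..7..7...7.7666666666566...778bded977776666678aba99a
.....7.......6666766766666....678adeda87777778aabdddcce
```

>>> {"api": "arm_command", "payload": {"plan": [{"grip":0.8,"slide":[-0.01,0,0],"spin":0},{"grip":0.8,"slide":[0,0,-0.09],"spin":0},{"grip":0.8,"slide":[0,0,-0.11],"spin":0},{"grip":0.8,"slide":[0.08,0,0],"spin":0},{"grip":0.8,"slide":[0.08,0,0],"spin":0},{"grip":0.8,"slide":[0.08,0,0],"spin":0},{"grip":0.8,"slide":[0.08,0,0],"spin":0},{"grip":0.8,"slide":[0,0,0.08],"spin":0},{"grip":0.8,"slide":[0,0,0],"spin":0},{"grip":0.8,"slide":[0,0,0],"spin":0}]}}

```text
time: 53.05
tool_pos: [0.5174, 0.1565, 0.1141]
ee_rot: [3.142, 0.0, 0.0]
wrist_force: [-0.1, 0.6, -0.8]
width: 0.0619
finger_force: 29.4
```

```bash
python3 - <<'E'
from h import *
amap(120,190,240,300)
E
```

```text
444434444434.6.....55.5.5...........9.......................
4444444443.345.6..6.....6.6.6.6.5435........................
34444444432345555.6...6.....55555434..................c.....
44444444321245555555555555555555432.........................
4434433321.12455565555555565655432..........................
444333222211123455666666666654432125........................
444443222210w12234455555554432211...........................
56666422221w..w01222333333.21.11124.........................
..9..6322223211.w.1w.1..w1ww...2.5.9..........d.............
..b..842113344311w.11w..wwwww13...a.........................
......5321245543321..w01ww..135..c..........................
......6433235665444211w.ww..2468b...........................
.....a755443456655542..w.1ww2467a...........................
.....a8665544555566521.w.1w.24679b..........................
......86554434566665211..w0024679b.........c................
c....b8644333455666431w0.1w024679b...............c..........
......8642222345666531w..ww.24679b..........................
.......532111245666521ww.w0.24679...........................
..
[... 2469 characters left out ...]
6666789aaaaaaaaac............
65555555555555557888877666666666666899aaaaaaaaabc...........
6555555555555555667777666666666666799aaaaaaaaaaac...........
655555555555555555566666666666666789aaaaaaaaaaaabc..........
655555555555555555555555566666666789aaaaa9aa9aaaacd.........
765555555555555555544545666666655678aaaaaaaaaaaaab..........
76555555555555555554444556666565556899aaaaaaaaaaabd.........
76555555555555555544444555555454445689aaaaaaaa9aaa..........
76655555555555555544444444444444444579aaaaaaaaaaabc.........
77655555555555655544444444444444444579aaaaaaaaaaaab.........
77655555555555555554544444444444434579aaaaaaaaaaaabcd.d.....
67755555555555555554444444454444444579aaaaaaaaaaaaabc.......
```

>>> {"api": "arm_command", "payload": {"plan": [{"grip":0.8,"slide":[0,0,0.03],"spin":0},{"grip":0.8,"slide":[0,0,0.02],"spin":0},{"grip":0.8,"slide":[0,0,0.008],"spin":0},{"grip":0.8,"slide":[0,0,0],"spin":0}]}}

```text
time: 53.6
tool_pos: [0.5172, 0.1564, 0.0853]
ee_rot: [3.141, 0.0, 0.0]
wrist_force: [-0.3, -0.1, 2.8]
width: 0.0619
finger_force: 29.5
```

>>> {"api": "arm_command", "payload": {"plan": [{"grip":0.8,"slide":[0,0,0.006],"spin":0},{"grip":0.8,"slide":[0,0,0],"spin":0}]}}

```text
time: 53.85
tool_pos: [0.5173, 0.1565, 0.0845]
ee_rot: [3.142, -0.0, 0.0]
wrist_force: [-6.3, -0.8, 10.3]
width: 0.0622
finger_force: 29.9
```

>>> {"api": "arm_command", "payload": {"plan": [{"grip":0.8,"slide":[0,0,0.005],"spin":0},{"grip":0.8,"slide":[0,0,0.004],"spin":0},{"grip":0.8,"slide":[0,0,0],"spin":0}]}}

```text
time: 54.22
tool_pos: [0.5169, 0.1565, 0.0834]
ee_rot: [3.141, -0.0, 0.0]
wrist_force: [-14.6, -2.8, 25.8]
width: 0.0622
finger_force: 30.5
```

```bash
python3 - <<'E'
from h import *
amap(145,205,245,300)
E
```

```text
w.6532.234556653...w1w.24679b.....d....................
w..421.124556653..w...124679b..........................
ww....ww13456653..w1w.w24679b..........................
wwww..2..3456653...wwww24679...........................
wwww..www.455653.......24579...........................
wwwwwwww.w.456542...w...345.a..........................
.www.www...455432.......2245...........................
..w...w..3.34432112211..2.24...........................
........3.ww.2211ww11112.223...........................
..........www.11112...wwww.24..........................
...........ww.1223..wwwwwww.3..........................
............w.2235..wwwwwwww.59........................
..............2345..wwww..ww.47........................
.......www..3322456.www....w.34........................
.......www.33422346..w.....w.2345..8......d............
.......wwww.3332234.......4.22223346...................
.......wwww.2322223332222322222222347..................
.w.....wwww.22222222222222222222233359.............c...
wwwwwwwwwww222222222222222222223233347.................
wwwwwwwwwww2222222222222222222233322
[... 1559 characters left out ...]
566789aaaaaaaaaaaaaab.......
55555556677655555555555556667789aaaaaaaaaaaaaaabc......
555555678887655555555555677899aaaaaaaaaaaaaaaaabc......
55555667888655555555555678aaaaaaaaaaaaaaaaaaaaaab......
5555556676655555555555578aaaaaaaaaaaaaaaaaaaaaaabc.....
5555555555555555555556789aaaaaaaaaaaaaaaaaaaaaaabc.....
655555555555555555556789aaaaaaaaaaaaaaaaaaaaaaaaabc....
65555555555665555556799aaaaaaaaaaaaaaaaaaaaaaaaaabc....
6555556665566655555679aaaaaaaaaaaaaaaaaaa99999999ab....
6555556776566655555568999aaaaaaaaaa99999988888889a.....
76555566665555555555677889aa9999999888888899aaaabc.....
7655555555555555555556666798888888889abbbbccddeddd.....
765555555555556566566666778889abbbbbcdeeeeeeeeeeed.....
```

>>> {"api": "arm_command", "payload": {"plan": [{"grip":0.8,"slide":[0,0,-0.004],"spin":0},{"grip":0.8,"slide":[-0.01,0,0],"spin":0},{"grip":0.8,"slide":[-0.01,0,0],"spin":0},{"grip":0.8,"slide":[-0.01,0,0],"spin":0}]}}

```text
time: 54.78
tool_pos: [0.5057, 0.1567, 0.082]
ee_rot: [-3.141, -0.009, -0.0]
wrist_force: [3.6, -0.4, 5.1]
width: 0.0617
finger_force: 29.2
```

>>> {"api": "arm_command", "payload": {"plan": [{"grip":0.8,"slide":[-0.01,0,0.004],"spin":0},{"grip":0.8,"slide":[-0.01,0,0.004],"spin":0},{"grip":0.8,"slide":[-0.006,0,0],"spin":0}]}}

```text
time: 55.15
tool_pos: [0.4931, 0.1567, 0.0782]
ee_rot: [-3.14, -0.01, -0.0]
wrist_force: [4.7, -0.7, 6.8]
width: 0.0599
finger_force: 29.4
```

```bash
python3 - <<'E'
from h import *
amap(155,210,235,285)
for th in(0,20,40):
    t=np.radians(th);up=np.array([np.sin(t),0,np.cos(t)]);ax=np.array([np.cos(t),0,-np.sin(t)])
    corner=np.array([.52,.1567,.05]);b=corner-.03*ax
    print(th,[ (np.array(w2px('side',q))-[235,155]).round().tolist() for q in(b-.03*ax,b+.03*ax,b+.066*up-.0345*ax,b+.066*up+.0345*ax, b+.066*up-np.array([0,.0345,0]),b-np.array([0,.03,0]))])
E
```

```text
wwwww...w.3.3444322.11.11.w123wwwww...........d...
w......ww.33..322111.01.2..212.www..............d.
........ww.4...211221..wwww..2.ww.................
........ww.45..22.334.wwwwwww23.w.................
w...........5..32345..wwwwwww.2...................
ww..........4...24567.wwwwwww.22..................
wwwww........4.323566.wwwwwwww224.................
wwwwwwww..w..44223456.wwwwww..2234.7........d.....
.wwwwwwwwwww.332223444...3222222223347............
..wwwwwwwwww.222.2233322222222322233359...........
..wwwwwwwwww.12222222222222222222233347...........
...wwwwwwwww..2222222222222222222323336...........
.....wwwwwww.22222322222222222222322225...........
7......wwwww.21232332332223222222222225...........
........wwwww212233333322222222211222358b.....cc.c
.6............22223223222222222222334457acc.bbbbbc
..7...........222211222212222344445556679abaaaaaab
....6.6.7......22222222333445556666666678aaaaaaaaa
.....77..7...43333344445565666666666566799aaaaaaaa
.......8..76.55555555666666666666665556899a9a9aaaa
.......88776667666666666666666666665567899aaaaaaaa
....9877766667776655666666666
[... 1265 characters left out ...]
666689aaaaaaaaaaaaaaaaaaa999999
8643344567777765556666679aaaaaaaaaaaaa999999888888
b8544345677766555555556678999aa9999998888888889abb
c854344567765555555555566678888888888889abbbbbcdee
a754434467765555555555666677888999aabbbcdeeedeeeee
764444345777656666666767779aabbccdddeeeeeeeeeeeeed
64434334567766677777778789bdeeeeeeeeeeeeddeddddccb
5444444556777778788888889bdeeeeeedeedddccbbbbbaaaa
44445566778888888888889abddedddccccccbbaaaa9999998
0 [[12.0, 37.0], [31.0, 33.0], [9.0, 20.0], [32.0, 16.0], [23.0, 25.0], [24.0, 41.0]]
20 [[12.0, 31.0], [31.0, 33.0], [17.0, 13.0], [39.0, 16.0], [31.0, 21.0], [24.0, 38.0]]
40 [[15.0, 26.0], [31.0, 33.0], [28.0, 9.0], [45.0, 18.0], [40.0, 21.0], [26.0, 36.0]]
```

>>> {"api": "arm_command", "payload": {"plan": [{"grip":-0.45,"slide":[0,0,0],"spin":0},{"grip":-0.6,"slide":[0,0,0],"spin":0},{"grip":-0.8,"slide":[0,0,0],"spin":0},{"grip":-1,"slide":[0,0,0],"spin":0},{"grip":-1,"slide":[0,0,0],"spin":0},{"grip":-1,"slide":[0,0,0],"spin":0},{"grip":-1,"slide":[0,0,0],"spin":0}]}}

```text
time: 56.08
tool_pos: [0.4894, 0.156, 0.0753]
ee_rot: [3.141, 0.0, -0.0]
wrist_force: [-0.5, -0.8, 2.2]
width: 0.0939
finger_force: 1.5
```

>>> {"api": "arm_command", "payload": {"plan": [{"grip":-1,"slide":[0,0,-0.03],"spin":0},{"grip":-1,"slide":[0,0,-0.1],"spin":0},{"grip":-1,"slide":[0,0,-0.1],"spin":0},{"grip":-1,"slide":[-0.1,0,0],"spin":0},{"grip":-1,"slide":[-0.1,0,0],"spin":0},{"grip":-1,"slide":[-0.06,0.06,0],"spin":0},{"grip":-1,"slide":[0,0.1,0],"spin":0},{"grip":-1,"slide":[0,0.1,0],"spin":0},{"grip":-1,"slide":[0,0.1,0],"spin":0},{"grip":-1,"slide":[0,0,0],"spin":0}]}}

```text
time: 57.32
tool_pos: [0.3592, -0.0262, 0.191]
ee_rot: [3.141, -0.0, -0.007]
wrist_force: [0.1, 0.4, 0.7]
width: 0.0941
finger_force: 0.0
```

```bash
python3 - <<'E'
from h import *
amap(155,210,235,300)
t=snap('top','fin_t');a=cv2.imread('pics/top0.png');b=t[:,:,::-1]
h=cv2.cvtColor(t[180:260,155:230],cv2.COLOR_RGB2HSV)
print('\n'.join(''.join('%x'%(p[2]//16) for p in r) for r in h))
h=cv2.cvtColor(t[206:250,82:140],cv2.COLOR_RGB2HSV)
print('\n'.join(''.join('%d'%(p[2]//26) if (p[1]<135 and p[2]>70) else '.' for p in r) for r in h))
E
```

```text
wwwww..............wwwwwwwwwwwwwww...............................
w..................wwwwwwwwwwwwwww...................d...........
w.................wwwwwwwwwwwwwwww............................d..
........w........wwwwwwwwwwwwwwww................................
w................wwwwwwwwwwwwwww.................................
ww...............wwwwwwwwwwwwwww.......d........d................
wwwwww...........wwwwwwwwwwwwwww.................................
wwwwwwww..ww.....wwwwwwwwwwwwww..................................
.wwwwwwwwwwwwwwwwwwwwwwwwwwwwww.......................d..........
.wwwwwwwwwwwwwwwwwwww...........................d................
..wwwwwwwwwwwwwww......8.8.......................................
...wwwwwwwwwwww...88887877777.8..................................
....wwwwwwwwww...888877777767789b..........................d.....
......wwwwwww..888877777676667779ac..............................
...6....wwww..88888777777767666679bc...........d...........d.....
..7..........788888777777766667667a...cc.ccc.bbbbc...............
.6...6.......8888888777777666666669abbbbbbbb
[... 10505 characters left out ...]
...................4566666543...........43333333356
6666654...................3456655432..........433333333566
66666654...................34444432..........4333333334566
666666654...................33332...........43333333335666
6666666654.................................433333333456666
66666666654..............................43333333333566666
6666666665444..........................4333333333334566666
66666666666534........................43333333333345666666
666666666665433334.................44333333333333566666666
6666666666665433333444........4443333333333333334566666666
6666666666666654333333333333333333333333333333345666666666
6666666666666665433333333333333333333333333334456666666666
```

```bash
python3 - <<'E'
from h import *
print('side rim',px2w('side',235+24,155+17,.116).round(3),'top rim',px2w('top',155+31.5,180+46.5,.116).round(3),'floor',px2w('top',155+34,180+50,.053).round(3))
c=px2w('side',259,172,.116)
for th in(0,.2):
    up=np.array([np.sin(th),0,np.cos(th)]);R=c.copy()
    print(th,np.array([w2px('side',R+.0345*np.array([np.cos(a),np.sin(a),0])) for a in np.linspace(0,6.28,9)]).round().tolist()[:0])
r=np.array([w2px('side',c+.0345*np.array([np.cos(a),np.sin(a),0])) for a in np.linspace(0,6.28,60)]);f=np.array([w2px('side',c+[.03*np.cos(a),.03*np.sin(a),-.066]) for a in np.linspace(0,6.28,60)])
print('pred rim',r.min(0)-[235,155],r.max(0)-[235,155],'pred foot',f.min(0)-[235,155],f.max(0)-[235,155])
E
```

```text
side rim [0.501 0.156 0.116] top rim [0.5   0.153 0.116] floor [0.494 0.157 0.053]
0 []
0.2 []
pred rim [12.26735824  9.92568568] [35.7016926 24.3191584] pred foot [14.81618259 28.01439558] [34.58225898 40.6560187 ]
```

```bash
python3 -c "
from h import *
print(ticket.close_job())"
```

```text
the job is handed in; nothing more can be done
None
```

I've handed the job in. By the last camera checks all five bars are inside the tube, all six bath balls are in the dish, the empty cup stands upright on the scale's pan, and the arm never went near the round soap, stamp, tape roll or jar. The judge's result was not shown.

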